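# Fetch the rear weight from a crowded hook at the market stall

### The job

The big iron weight hangs at the back of the crowded hook. Move the two weights in front of it, one after the other, to the spare hook, sliding each fully back along the bar so that they hang close up against the black plate, then take the big weight off and stand it upright in the middle of the scale's pan. Work gently, feeling for the bar of the spare hook rather than forcing it (keep every push on the hooks under 25 N), set the big weight down softly, and leave the other things on the counter alone.

Things in the scene. Friction and masses are not known exactly. Their poses are not given: they have to be found in the camera images.
- full_stand: the crowded hook: fixed stand, green base 150 x 100 x 12 mm, square post 24 mm wide, 166 mm high. Origin on the counter under the post's centre; z up. One straight hook bar points along this frame's -x, towards the robot. The three hanging weights are threaded on it by the windows in their straps, one behind the other, almost touching; they can leave only lengthwise over the end lip.
- full_bar (a point): crowded hook: where the bar's top meets the upright black buffer plate (44 mm wide, 66 mm high) that stops the weights, 20 mm in front (-x) of the post's centre. From here the bar, 10 mm wide (y), 8 mm high, runs level 125 mm along -x (to x = -145 mm from the post's centre), its top 160 mm above the counter; its last 6 mm carry a lip 8 mm higher than the bar's top.
- spare_pad_mid (a point): spare hook: a point on the front face of its buffer plate, against which the first weight's body must come to rest (the weight's centre is then 17 mm in front of this point); 118 mm above the counter, not moving with the clamp. The plate is springy: it gives 2 mm under 3 N and is solid after 8 mm.
- spare_stand: the spare hook, empty: fixed stand with frame, buffer, bar and lip as on the crowded one (buffer face x = -20 mm, bar to x = -145 mm on the line y = 0), but its post is 190 mm high, and buffer and bar are clamped at another height, which this pose does not tell: the bar's top lies 144 to 176 mm above the counter. Find it by touch or sight; it stays put. The bar is springy (gives 2 mm under 5 N).
- drum_weight_tab (a point): centre of the 24 mm high tab at the top of the strap of a hanging iron weight, 87 mm above its underside, 12 mm above the window edge that rests on the bar (so 12 mm above the bar's top when hung). Strap 30 mm wide (y), 8 mm thick (x): grip it across the 30 mm. z up, x along the bar. Lifted 8 to 13 mm from rest, the window clears both lip and bar.
- drum_weight: the same weight: drum-shaped body, 34 mm across and 40 mm high; it starts at the front of the crowded hook, nearest the robot; mass 0.22 to 0.4 kg. Origin: centre of the underside. On the body stands the flat steel strap: 14 mm of neck, a window 18 mm wide (y) and 21 mm high with 6 mm legs, then the 24 mm solid tab.
- square_weight_tab (a point): centre of the 24 mm high tab at the top of the strap of a hanging iron weight, 87 mm above its underside, 12 mm above the window edge that rests on the bar (so 12 mm above the bar's top when hung). Strap 30 mm wide (y), 8 mm thick (x): grip it across the 30 mm. z up, x along the bar. Lifted 8 to 13 mm from rest, the window clears both lip and bar.
- square_weight: the same weight: square body 34 x 34 mm, 40 mm high; it starts in the middle of the crowded hook; mass 0.22 to 0.4 kg. Origin: centre of the underside. On the body stands the flat steel strap: 14 mm of neck, a window 18 mm wide (y) and 21 mm high with 6 mm legs, then the 24 mm solid tab.
- big_weight_tab (a point): centre of the 24 mm high tab at the top of the strap of a hanging iron weight, 97 mm above its underside, 12 mm above the window edge that rests on the bar (so 12 mm above the bar's top when hung). Strap 30 mm wide (y), 8 mm thick (x): grip it across the 30 mm. z up, x along the bar. Lifted 8 to 13 mm from rest, the window clears both lip and bar.
- big_weight: the same weight: the widest and tallest body of the three, 34 mm (x) x 48 mm (y), 50 mm high; it starts at the rear of the crowded hook, against the buffer plate; mass 0.4 to 0.6 kg. Origin: centre of the underside. On the body stands the flat steel strap: 14 mm of neck, a window 18 mm wide (y) and 21 mm high with 6 mm legs, then the 24 mm solid tab.
- big_weight_foot (a point): centre of the underside of the big weight
- pan (a point): centre of the upper face of the round metal pan of the counter scale: a flat disc 170 mm across, 64 mm above the counter, with a rim 6 mm high; z up. It sinks 2 mm under 6 N. The white scale under it is 230 x 220 mm, 50 mm high, and fixed.
- scale: the scale itself, origin under its centre on the counter
- root_a: bystander: a lying brown root, 170 x 42 mm, 42 mm high, between the two hook stands, nearer the robot
- root_b: bystander: a lying brown root, 150 x 38 mm, 38 mm high, beyond the hook stands
- notebooks: bystander: a stack of notebooks 150 x 105 x 22 mm
- calculator: bystander: a flat black calculator 130 x 75 x 15 mm
- tin_mug: bystander: an upright tin mug, 76 mm across, 75 mm high, with a side handle
- old_weight: bystander: a round iron knobbed weight standing on the counter, 60 mm across, 46 mm high; not one of the hanging ones
- orange_center (a point): bystander: an orange, 68 mm across, its centre
Not all that is in view belongs to the job. What is shaped like the big_weight but pink is not meant.

How it is judged:
By the outcome, as a careful person would: the job done as asked, in the order asked, and still so for the second after the job is handed in, with the robot touching nothing.
It also fails if it takes over 72 s, if anything falls off the work surface, if the arm or the gripper's body presses on something with over 40 N, if the wrist force passes 120 N, or if a joint passes its speed limit or range.

### The arm

A 7-joint arm with a two-finger parallel gripper is mounted at the origin on the work surface. World frame = base frame: x ahead of the robot, y to its left, z up, the work surface at z = 0. Lengths are in m, angles in rad, forces in N, time in s.
With the tool pointing down it reaches from about 0.4 to 0.875 m from the base axis. Payload 4.4 kg.
Tool frame: the origin (TCP) lies between the finger pads; the fingertips stand manip.nose_length ahead of it and the grasp point (between the pads) is the TCP (manip.nose_length is the distance from the TCP to the fingertips, in m); z points along the fingers, y is the direction in which the jaws open and shut (so a half turn about z gives the same grasp; the last joint's range is limited). The gripper opens to 85 mm and grips with 20 to 120 N. Pads are 22 mm wide; open, the fingers measure 114 mm over their backs; the gripper's body (76 mm by 85 mm) begins 54 mm behind the grasp point. The pads swing forward as they close: fully open they stand 13 mm farther back than shut.
Start: joints at [-1.166, 0.628, 0.038, 1.517, -0.027, 0.996, -0.02], TCP at [0.295, 0.579, 0.25] pointing down, gripper open.
Joint ranges: [-3.06, 3.06], [-0.37, 2.12], [-1.25, 1.32], [0.18, 2.47], [-1.1, 4.24], [0.23, 1.98], [-2.94, 2.94]. Speed limits (rad/s): [2.57, 2.57, 3.14, 3.14, 3.14, 3.14, 3.14].

### API

Orientations are given as a rotation vector (axis times angle).
In Python, from rig import manip gives the robot as it stands.
- The arm moves only by the tool send_rows, never from a script. Its argument "series" is a list of rows, each an object with "translation": the shift along the tool's x, y, z in cm, a list of three; "twist": the turn, a rotation vector about the tool's x, y, z in degrees, a list of three; "claw": the gripper command: -1 is shut, 1 is fully open, values between are in proportion. A call has 1 to 20 rows; each row is the pose to reach, as a shift and turn from the pose commanded when the call began, along the tool's axes at that moment; what a row does not reach only later rows make up. A row lasts 1/10 s, in which the tool goes at most 50 mm and 8.59 degrees, less where a joint would pass 70% of its speed; a pose out of reach is approached as far as the arm can. A call with a gripper value outside its range is refused whole. The fingers move at their own pace and stop on an object; the grip force is fixed at half the most. Time passes only in rows, so rows that repeat a pose let the fingers close. It gives the time, the measured TCP pose, the force and the opening at its end, in the units of the state.
- manip.observe(): the state, without advancing time (a new reading comes with each control period).
- manip.grab_frame(name): name is "side" or "top" or "wrist"; returns a dict with "frame" (384x512x3 uint8, red, green, blue), "mtx" (3x3 intrinsics, pixels), "extrinsics" (4x4, takes a point from world to camera coordinates); the wrist camera has in their place "tool_from_camera" (4x4, takes a point from camera to tool coordinates, whose origin is the TCP and whose axes are the flange's). Camera axes: x right, y up, looking along -z (the intrinsics and any distortion apply to the point x, -y, -z); pixel columns grow to the right and rows downward; lengths in m; the calibration is good to about 2 mm. A picture is of the moment at which its call begins: read the wrist's pose just before it. There is no depth.
- manip.sign_off(): hands the job in, once; it reports no verdict.
The state is a dict: "t": time; "qpos": joint angles; "dq": joint speeds; "tau": joint torques, N m; "ee_pos": TCP position; "tcp_rot": TCP orientation; "contact_force": force on the tool from outside, world axes, zero at the start; "moment": the same for the moment, N m; "opening": finger opening in m.
Only numpy, scipy, OpenCV 4.12 (cv2) and the standard library are available. Lean on these libraries where they do the work, as an engineer would, in place of code of your own. Each camera call takes 0.05 s, during which the arm holds its last target.

## Working session

There is one attempt and no reset: what is moved stays moved. The work goes in short steps, Python scripts to look and compute and a tool call to move; the robot and the scene stay as the last step left them, time stands still between calls to the robot, and variables do not carry over. Pictures are saved under pics/ and viewed, and the job is handed in when it is done.

Besides the shell and the picture viewer there is one more tool, called after "Call:" as name([rows], argument=value, ...), one row to a line, values as JSON. send_rows: Moves the arm, as the interface text tells. Its arguments: {"type":"object","properties":{"series":{"type":"array"}},"required":["series"]}

```bash
ls; mkdir -p pics; python3 - <<'E'
from rig import manip
import cv2
s=manip.observe(); print(s); print(manip.nose_length)
for n in ["side","top","wrist"]:
    f=manip.grab_frame(n); cv2.imwrite(f"pics/{n}0.png",f["frame"][:,:,::-1]); print(n,f["mtx"],f.get("extrinsics",f.get("tool_from_camera")), [k for k in f])
E
```

```text
pics
{'t': 0.0, 'qpos': array([-1.16579317,  0.62936536,  0.03844778,  1.51836788, -0.02703326,
        0.99632392, -0.01998269]), 'dq': array([ 0.00127634, -0.00064314, -0.00043337,  0.00068887, -0.00057437,
       -0.00072611,  0.00168097]), 'tau': array([-8.11588416e-05, -5.63411558e+01,  1.22575499e+00, -1.93451875e+01,
        1.08564366e-02,  1.04172781e-02, -1.18603742e-05]), 'ee_pos': array([0.29453834, 0.57876443, 0.24937674]), 'tcp_rot': array([-7.32627409e-01, -3.05450733e+00,  2.97388622e-03]), 'contact_force': array([0.66008255, 0.22469728, 0.25691592]), 'moment': array([ 0.03590048, -0.00499393,  0.00548484]), 'opening': 0.08513426576227834}
0.019
side [[361.18358139   0.         260.95923946]
 [  0.         361.18358139 199.20761957]
 [  0.           0.           1.        ]] [[ 0.86300605 -0.50518015 -0.00368595 -0.41117723]
 [ 0.36211668  0.61348835  0.70178598 -0.32611465]
 [-0.35226706 -0.60698028  0.71237831 -1.03211711]
 [ 0.          0.          0.          1.        ]] ['frame', 'mtx', 'extrinsics']
top [[424.55425727   0.         257.20562609]
 [  0.         424.55425727 191.11371895]
 [  0.           0.           1.        ]] [[ 0.0238565  -0.99967209  0.00930439  0.0592343 ]
 [ 0.98751974  0.02501376  0.15549623 -0.5453755 ]
 [-0.15567798  0.00547867  0.98779267 -1.17847487]
 [ 0.          0.          0.          1.        ]] ['frame', 'mtx', 'extrinsics']
wrist [[323.24141893   0.         254.60682567]
 [  0.         323.24141893 192.1363643 ]
 [  0.           0.           1.        ]] [[-8.43159167e-04  9.57559398e-01  2.88234781e-01  7.27054880e-02]
 [ 9.99999614e-01  7.36153764e-04  4.79636379e-04  1.86579758e-04]
 [ 2.47095204e-04  2.88235074e-01 -9.57559649e-01 -1.23775961e-01]
 [ 0.00000000e+00  0.00000000e+00  0.00000000e+00  1.00000000e+00]] ['frame', 'mtx', 'tool_from_camera']
```

View pics/side0.png

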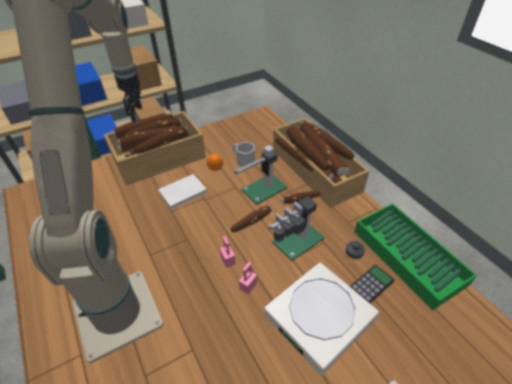

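View pics/top0.png

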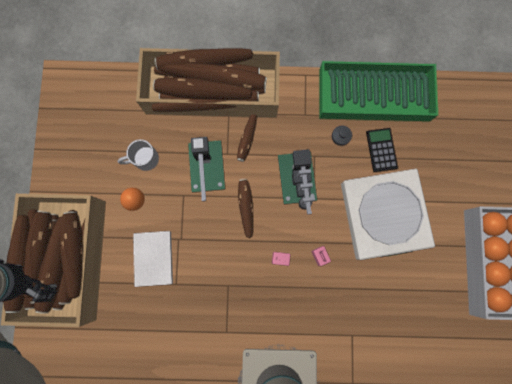

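View pics/wrist0.png

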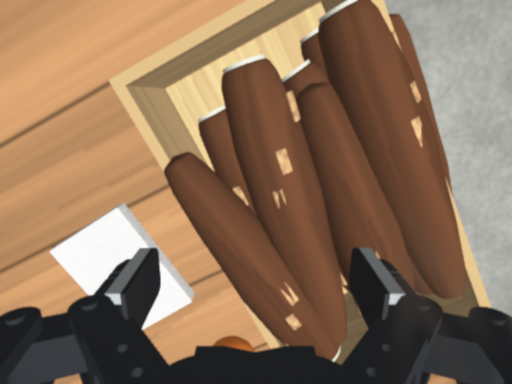

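The side and top views show the crowded stand (top view about 302,178), the spare stand (about 205,165) and the scale (390,213). There are two pink decoys at (281,258) and (321,256). Next I'll zoom in.

```bash
cat > h.py <<'E'
import numpy as np,cv2
from scipy.spatial.transform import Rotation as R
from rig import manip
def cam(n):
    if n=="wrist":
        s=manip.observe(); f=manip.grab_frame(n)
        T=np.eye(4);T[:3,:3]=R.from_rotvec(s["tcp_rot"]).as_matrix();T[:3,3]=s["ee_pos"]
        E=np.linalg.inv(T@f["tool_from_camera"])
    else: f=manip.grab_frame(n);E=f["extrinsics"]
    return f["frame"][:,:,::-1].copy(),f["mtx"],E
def proj(K,E,p):
    p=np.atleast_2d(p);c=p@E[:3,:3].T+E[:3,3]
    d=np.stack([c[:,0],-c[:,1],-c[:,2]],1)@K.T
    return d[:,:2]/d[:,2:]
def atz(K,E,uv,z):
    d=np.linalg.inv(K)@np.array([uv[0],uv[1],1.]);d=np.array([d[0],-d[1],-d[2]])
    Rm=E[:3,:3];o=-Rm.T@E[:3,3];w=Rm.T@d
    return o+w*(z-o[2])/w[2]
def crop(im,u0,v0,u1,v1,k,name,pts=None):
    c=cv2.resize(im[v0:v1,u0:u1],None,fx=k,fy=k,interpolation=cv2.INTER_CUBIC)
    if pts is not None:
        for p in pts: cv2.circle(c,(int((p[0]-u0+.5)*k),int((p[1]-v0+.5)*k)),2,(0,255,255),-1)
    cv2.imwrite(name,c)
E
python3 - <<'E'
from h import *
im,K,E=cam("top"); 
crop(im,180,120,330,220,5,"pics/t1.png")
im,K,E=cam("side"); 
crop(im,220,130,340,270,4,"pics/s1.png")
E
```

```text
(no output)
```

View pics/t1.png

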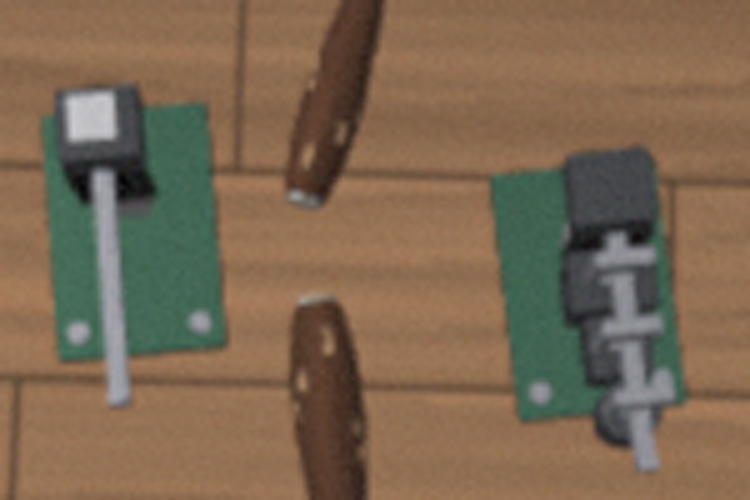

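View pics/s1.png

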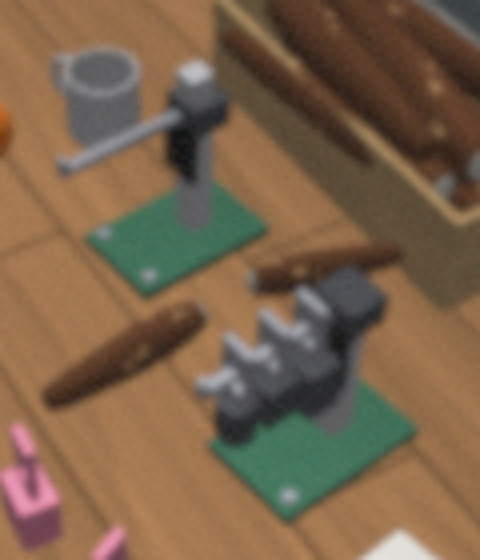

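```bash
cat > m1.py <<'E'
from h import *
_,Kt,Et=cam("top");_,Ks,Es=cam("side")
t=lambda u,v:(u/5+180-.5,v/5+120-.5)
s=lambda u,v:(u/4+220-.5,v/4+130-.5)
for nm,L in {"spare":[(42,117),(205,103),(226,347),(62,360)],"full":[(490,178),(656,160),(685,403),(520,420)]}.items():
    P=np.array([atz(Kt,Et,t(*p),.012) for p in L]);print(nm,P[:,:2].round(4).tolist(),P.mean(0).round(4))
    for i in range(4): d=P[(i+1)%4]-P[i];print(np.linalg.norm(d).round(4),np.degrees(np.arctan2(d[1],d[0])).round(1))
for nm,L in {"spare":[(87,238),(150,295),(267,230)],"full":[(210,450),(288,520),(415,432)]}.items():
    P=np.array([atz(Ks,Es,s(*p),.012) for p in L]);print(nm,P[:,:2].round(4).tolist())
print("post top spare",atz(Kt,Et,t(90,117),.19),atz(Ks,Es,s(195,73),.19))
for z in (.15,.16,.17,.18): print(z,atz(Kt,Et,t(120,403),z)[:2],atz(Ks,Es,s(65,165),z)[:2],atz(Kt,Et,t(103,170),z)[:2])
print("fulltip",atz(Kt,Et,t(650,468),.168),atz(Kt,Et,t(615,235),.16))
print("fulltabs",[atz(Kt,Et,t(*p),.184) for p in ((627,255),(635,322),(645,390))])
im=cam("top")[0];crop(im,330,150,450,270,5,"pics/t2.png")
E
python3 m1.py
```

```text
spare [[0.6895, 0.2836], [0.7008, 0.1863], [0.5527, 0.1684], [0.5425, 0.2646]] [0.6214 0.2257 0.012 ]
0.0979 -83.4
0.1491 -173.1
0.0967 96.1
0.1482 7.4
full [[0.659, 0.0144], [0.6727, -0.0849], [0.5262, -0.1026], [0.5137, -0.0056]] [ 0.5929 -0.0447  0.012 ]
0.1002 -82.2
0.1476 -173.1
0.0978 97.4
0.1467 7.8
spare [[0.5424, 0.2609], [0.5565, 0.1653], [0.6957, 0.1832]]
full [[0.5105, -0.0142], [0.5272, -0.1051], [0.668, -0.0851]]
post top spare [0.64181991 0.22960029 0.19      ] [0.64078381 0.22894657 0.19      ]
0.15 [0.49953726 0.21263947] [0.5059498 0.2202326] [0.62393415 0.22707066]
0.16 [0.49820941 0.21142559] [0.50106931 0.20971878] [0.6214737  0.22572538]
0.17 [0.49688155 0.2102117 ] [0.49618883 0.19920495] [0.61901326 0.2243801 ]
0.18 [0.4955537  0.20899781] [0.49130834 0.18869113] [0.61655281 0.22303482]
fulltip [ 0.47042298 -0.06178014  0.168     ] [ 0.5935318 -0.0438816  0.16     ]
fulltabs [array([ 0.5779381 , -0.04738981,  0.184     ]), array([ 0.5432139 , -0.05169105,  0.184     ]), array([ 0.50834533, -0.05696736,  0.184     ])]
```

View pics/t2.png

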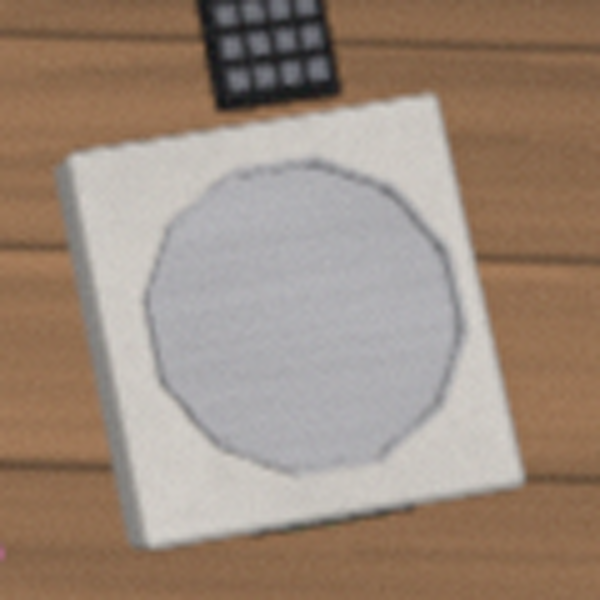

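```bash
cat >> h.py <<'E'
def down(yaw):
    # tool x along heading yaw(deg), z down
    a=np.radians(yaw);x=np.array([np.cos(a),np.sin(a),0]);z=np.array([0,0,-1.]);return np.stack([x,np.cross(z,x),z],1)
def rel(p,yaw=None,s=None):
    s=s or manip.observe();R0=R.from_rotvec(s["tcp_rot"]).as_matrix()
    sh=R0.T@(np.array(p)-s["ee_pos"])*100
    tw=np.zeros(3) if yaw is None else np.degrees(R.from_matrix(R0.T@down(yaw)).as_rotvec())
    return sh.round(2),tw.round(2)
def st():
    s=manip.observe();Rm=R.from_rotvec(s["tcp_rot"]).as_matrix()
    print("t",round(s["t"],2),"p",s["ee_pos"].round(4),"xyaw",np.degrees(np.arctan2(Rm[1,0],Rm[0,0])).round(2),"zax",Rm[:,2].round(4),"F",s["contact_force"].round(2),"M",s["moment"].round(2),"open",round(s["opening"],4),"q",s["qpos"].round(2))
E
python3 - <<'E'
from h import *
st()
print(rel([0.42,0.08,0.40],-172.5)); print(rel([.33,.5,.38]))
_,K,E=cam("top")
t=lambda u,v:(u/5+330-.5,v/5+150-.5)
print(atz(K,E,t(305,318),.07))
E
```

```text
t 0.4 p [0.2948 0.5792 0.2502] xyaw 153.03 zax [-2.e-04 -3.e-04 -1.e+00] F [-0.14  0.77 -0.19] M [0.02 0.02 0.07] open 0.0853 q [-1.17  0.63  0.04  1.52 -0.03  1.   -0.02]
(array([-33.8 , -38.82, -14.97]), array([-2.000e-02, -1.000e-02, -3.447e+01]))
(array([ -6.73,  -5.47, -12.98]), array([0., 0., 0.]))
[ 0.48664088 -0.30119582  0.07      ]
```

Call:
send_rows([
  {"translation":[0,0,-5],"twist":[0,0,0],"claw":1},
  {"translation":[-3,-2,-10],"twist":[0,0,-8],"claw":1},
  {"translation":[-6,-6,-15],"twist":[0,0,-16],"claw":1},
  {"translation":[-33.8,-38.8,-15],"twist":[0,0,-34.5],"claw":1},
  {"translation":[-33.8,-38.8,-15],"twist":[0,0,-34.5],"claw":1},
  {"translation":[-33.8,-38.8,-15],"twist":[0,0,-34.5],"claw":1},
  {"translation":[-33.8,-38.8,-15],"twist":[0,0,-34.5],"claw":1},
  {"translation":[-33.8,-38.8,-15],"twist":[0,0,-34.5],"claw":1},
  {"translation":[-33.8,-38.8,-15],"twist":[0,0,-34.5],"claw":1},
  {"translation":[-33.8,-38.8,-15],"twist":[0,0,-34.5],"claw":1},
  {"translation":[-33.8,-38.8,-15],"twist":[0,0,-34.5],"claw":1},
  {"translation":[-33.8,-38.8,-15],"twist":[0,0,-34.5],"claw":1},
  {"translation":[-33.8,-38.8,-15],"twist":[0,0,-34.5],"claw":1},
  {"translation":[-33.8,-38.8,-15],"twist":[0,0,-34.5],"claw":1},
  {"translation":[-33.8,-38.8,-15],"twist":[0,0,-34.5],"claw":1},
  {"translation":[-33.8,-38.8,-15],"twist":[0,0,-34.5],"claw":1},
])

```text
t: 2.05
ee_pos: [0.4197, 0.0818, 0.4002]
tcp_rot: [0.211, -3.134, -0.001]
contact_force: [0.2, 0.3, -0.2]
opening: 0.0854
```

```bash
python3 - <<'E'
from h import *
st()
im,K,E=cam("wrist"); cv2.imwrite("pics/w1.png",im); np.savez("w1.npz",im=im,K=K,E=E)
E
```

```text
t 2.05 p [0.4197 0.0818 0.4002] xyaw -172.3 zax [-4.e-04  4.e-04 -1.e+00] F [ 0.25  0.27 -0.19] M [-0.03  0.02 -0.06] open 0.0854 q [-0.35  0.14  0.11  1.86 -0.02  1.14  1.47]
```

View pics/w1.png

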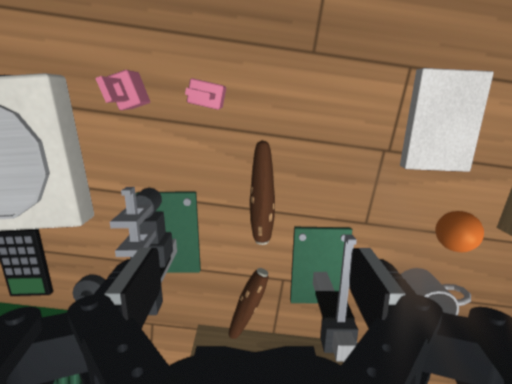

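```bash
python3 - <<'E'
from h import *
d=np.load("w1.npz");im=d["im"]
crop(im,90,180,220,280,6,"pics/w1a.png");crop(im,280,215,400,365,4,"pics/w1b.png")
E
```

```text
(no output)
```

View pics/w1a.png

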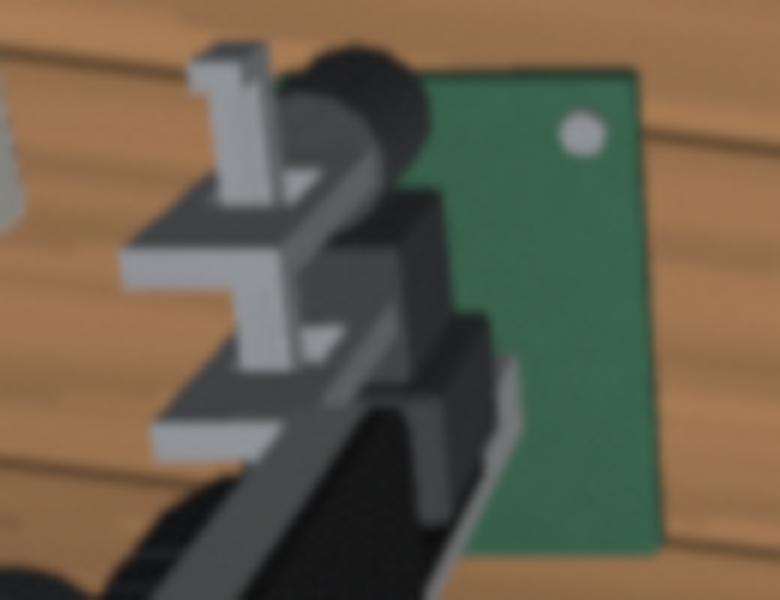

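View pics/w1b.png

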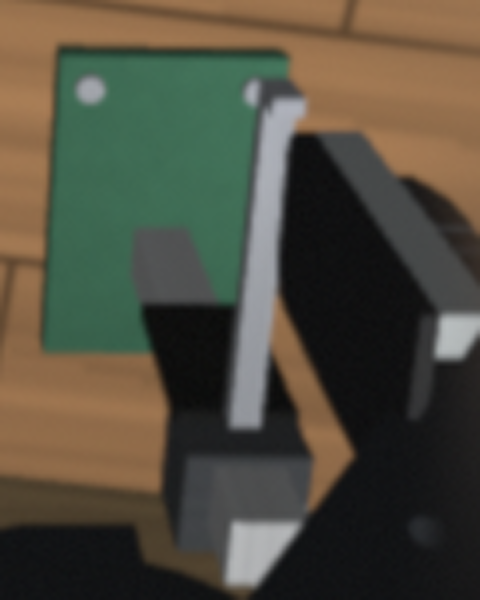

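```bash
cat > fit.py <<'E'
from h import *
from scipy.optimize import least_squares
_,Kt,Et=cam("top");_,Ks,Es=cam("side");d=np.load("w1.npz");Kw,Ew=d["K"],d["E"]
t=("t",Kt,Et,5,180,120);s=("s",Ks,Es,4,220,130);wa=("w",Kw,Ew,6,90,180);wb=("w",Kw,Ew,4,280,215)
px=lambda c,u,v:np.array([u/c[3]+c[4]-.5,v/c[3]+c[5]-.5])
# local pts; base uses bx: base rear = xc+75
def B(sx,sy): return lambda p:[p[3]+sx*.075,sy*.05,.012]
def L(x,y,z,h=0): return lambda p:[x,y,z+(p[4] if h else 0)]
obs={}
obs["spare"]=[(t,42,117,B(1,1)),(t,205,103,B(1,-1)),(t,226,347,B(-1,-1)),(t,62,360,B(-1,1)),
 (s,87,238,B(-1,1)),(s,150,293,B(-1,-1)),(s,267,230,B(1,-1)),
 (t,90,117,L(0,0,.19)),(s,195,73,L(0,0,.19)),
 (t,120,401,L(-.142,0,.008,1)),(t,103,170,L(-.02,0,0,1)),(s,67,164,L(-.142,0,.004,1)),
 (wb,60,53,B(-1,-1)),(wb,42,350,B(1,-1)),(wb,288,57,B(-1,1)),(wb,287,107,L(-.142,0,.008,1)),(wb,246,429,L(-.02,0,0,1)),(wb,250,380,None)]
obs["full"]=[(t,490,178,B(1,1)),(t,685,403,B(-1,-1)),(t,520,420,B(-1,1)),
 (s,210,450,B(-1,1)),(s,288,518,B(-1,-1)),(s,415,432,B(1,-1)),
 (t,648,465,L(-.142,0,.168)),(t,615,235,L(-.02,0,.16)),(s,203,385,L(-.142,0,.164)),
 (wa,637,75,B(-1,1)),(wa,662,550,B(1,1)),(wa,218,77,L(-.142,0,.168))]
for nm,x0 in (("spare",[.641,.229,7*np.pi/180,-.02,.16]),("full",[.613,-.041,.13,-.02,.16])):
    O=[o for o in obs[nm] if o[3] is not None]
    def res(x,vec=False):
        r=[]
        for c,u,v,f in O:
            l=f(x);ca,sa=np.cos(x[2]),np.sin(x[2])
            P=[x[0]+ca*l[0]-sa*l[1],x[1]+sa*l[0]+ca*l[1],l[2]]
            r.append((proj(c[1],c[2],P)[0]-px(c,u,v)))
        return np.array(r) if vec else np.ravel(r)
    q=least_squares(res,x0,loss="soft_l1");print(nm,q.x.round(4),"yaw",np.degrees(q.x[2]).round(2))
    for o,r in zip(O,res(q.x,True)): print(o[0][0],o[1],o[2],r.round(2),end=" | ")
    print()
for uv in ((207,268),(237,442)):print("tab",atz(Kw,Ew,px(wa,*uv),.184))
E
python3 fit.py
```

```text
spare [ 0.6416  0.2282  0.123  -0.0197  0.1573] yaw 7.05
t 42 117 [-0.33 -0.27] | t 205 103 [ 0.34 -0.58] | t 226 347 [ 0.5  -0.32] | t 62 360 [-0.57  0.35] | s 87 238 [-0.88 -0.74] | s 150 293 [-0.89  0.49] | s 267 230 [ 1.19 -0.96] | t 90 117 [0.53 0.11] | s 195 73 [0.3  0.04] | t 120 401 [ 0.04 -0.81] | t 103 170 [0.11 0.16] | s 67 164 [-0.79 -0.19] | w 60 53 [-0.74 -0.29] | w 42 350 [0.06 0.83] | w 288 57 [ 0.69 -0.72] | w 287 107 [0.09 0.07] | w 246 429 [-0.13 -0.17] | 
full [ 0.614  -0.0416  0.1348 -0.021   0.16  ] yaw 7.72
t 490 178 [-0.25 -0.56] | t 685 403 [0.51 0.24] | t 520 420 [-0.22  0.53] | s 210 450 [-1.04 -2.1 ] | s 288 518 [-0.62  0.5 ] | s 415 432 [ 1.28 -0.97] | t 648 465 [-0.01 -0.51] | t 615 235 [ 0.17 -0.22] | s 203 385 [0.14 0.03] | w 637 75 [-0.33 -0.5 ] | w 662 550 [0.03 0.81] | w 218 77 [ 0.01 -0.36] | 
tab [ 0.50615651 -0.05607183  0.184     ]
tab [ 0.54195257 -0.04964817  0.184     ]
```

```bash
python3 - <<'E'
from h import *
st();print(rel([0.5065,-0.0562,0.23],-172.3),rel([0.5065,-0.0562,0.171],-172.3))
E
```

```text
t 2.2 p [0.4198 0.0812 0.4002] xyaw -172.35 zax [-3.e-04  1.e-04 -1.e+00] F [-0.18 -0.24 -0.21] M [-0.    0.01  0.03] open 0.0853 q [-0.35  0.14  0.11  1.86 -0.02  1.14  1.47]
(array([ -6.76, -14.78,  17.01]), array([ 0.01, -0.02, -0.05])) (array([ -6.77, -14.78,  22.91]), array([ 0.01, -0.02, -0.05]))
```

Call:
send_rows([
  {"translation":[-3,-6,5],"twist":[0,0,0],"claw":0.3},
  {"translation":[-5,-10.5,10],"twist":[0,0,0],"claw":0.3},
  {"translation":[-6.8,-14.8,14],"twist":[0,0,0],"claw":0.3},
  {"translation":[-6.8,-14.8,16],"twist":[0,0,0],"claw":0.3},
  {"translation":[-6.8,-14.8,16],"twist":[0,0,0],"claw":0.3},
  {"translation":[-6.8,-14.8,16],"twist":[0,0,0],"claw":0.3},
  {"translation":[-6.8,-14.8,16],"twist":[0,0,0],"claw":0.3},
])

```text
t: 2.9
ee_pos: [0.5067, -0.0568, 0.2401]
tcp_rot: [0.207, -3.134, -0.001]
contact_force: [0.7, -0.0, 0.6]
opening: 0.0559
```

```bash
python3 - <<'E'
from h import *
st();print(rel([0.5065,-0.0562,0.171],-172.3))
im,K,E=cam("wrist"); np.savez("w2.npz",im=im,K=K,E=E)
im=cv2.resize(im,None,fx=1.5,fy=1.5)
cv2.imwrite("pics/w2.png",im)
E
```

```text
t 2.9 p [ 0.5067 -0.0568  0.2401] xyaw -172.45 zax [-1.3e-03  6.0e-04 -1.0e+00] F [ 0.74 -0.05  0.64] M [ 0.05  0.02 -0.02] open 0.0559 q [-0.06  0.45  0.17  1.92 -0.1   0.79  1.87]
(array([0.01, 0.06, 6.91]), array([ 0.04, -0.07, -0.15]))
```

View pics/w2.png

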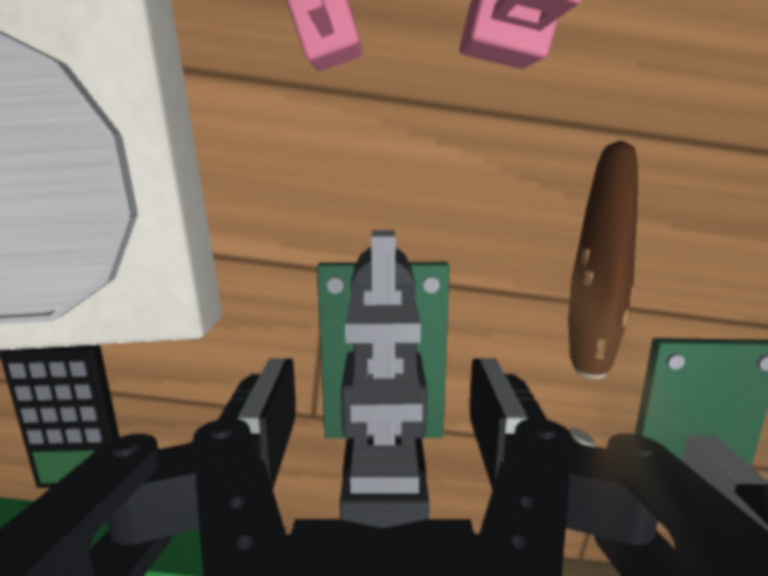

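```bash
python3 - <<'E'
from h import *
d=np.load("w2.npz");st()
for v in ((383,332.5),(386.5,413),(385,485)): print(atz(d["K"],d["E"],(v[0]/1.5-.2,v[1]/1.5-.2),.184))
print(atz(d["K"],d["E"],(383/1.5,237/1.5),.168))
E
```

```text
t 2.95 p [ 0.5071 -0.0563  0.241 ] xyaw -172.39 zax [ 7.e-04  8.e-04 -1.e+00] F [ 0.5  -0.08  0.52] M [-0.01  0.03  0.01] open 0.0552 q [-0.06  0.45  0.17  1.92 -0.1   0.79  1.87]
[ 0.50637139 -0.05684282  0.184     ]
[ 0.54212838 -0.05063742  0.184     ]
[ 0.57780419 -0.04651707  0.184     ]
[ 0.47129071 -0.06132622  0.168     ]
```

Call:
send_rows([
  {"translation":[0,0,4],"twist":[0,0,0],"claw":0.3},
  {"translation":[0.05,0,6.95],"twist":[0,0,0],"claw":0.3},
  {"translation":[0.05,0,6.95],"twist":[0,0,0],"claw":0.3},
  {"translation":[0.05,0,6.95],"twist":[0,0,0],"claw":0.3},
  {"translation":[0.05,0,6.95],"twist":[0,0,0],"claw":0},
  {"translation":[0.05,0,6.95],"twist":[0,0,0],"claw":-0.3},
  {"translation":[0.05,0,6.95],"twist":[0,0,0],"claw":-1},
  {"translation":[0.05,0,6.95],"twist":[0,0,0],"claw":-1},
  {"translation":[0.05,0,6.95],"twist":[0,0,0],"claw":-1},
])

```text
t: 3.85
ee_pos: [0.5076, -0.0575, 0.1728]
tcp_rot: [-0.206, 3.131, 0.0]
contact_force: [-1.5, 0.6, 7.7]
opening: 0.0289
```

```bash
python3 - <<'E'
from h import *
st()
E
```

```text
t 3.85 p [ 0.5076 -0.0575  0.1728] xyaw -172.47 zax [ 3.5e-03  4.0e-04 -1.0e+00] F [-1.46  0.56  7.74] M [ 0.21  0.28 -0.  ] open 0.0289 q [-0.04  0.55  0.15  1.99 -0.13  0.61  1.89]
```

Call:
send_rows([
  {"translation":[0,0,-0.15],"twist":[0,0,0],"claw":-1},
  {"translation":[0,0,-0.3],"twist":[0,0,0],"claw":-1},
  {"translation":[0,0,-0.3],"twist":[0,0,0],"claw":-1},
])

```text
t: 4.15
ee_pos: [0.5062, -0.0577, 0.174]
tcp_rot: [-0.206, 3.135, -0.0]
contact_force: [0.4, -0.7, -2.8]
opening: 0.0286
```

```bash
python3 - <<'E'
from h import *
st()
E
```

```text
t 4.15 p [ 0.5062 -0.0577  0.174 ] xyaw -172.48 zax [ 0.e+00 -1.e-04 -1.e+00] F [ 0.39 -0.71 -2.85] M [-0.05 -0.04  0.  ] open 0.0286 q [-0.04  0.54  0.15  1.99 -0.13  0.62  1.89]
```

Call:
send_rows([
  {"translation":[0,0,-0.5],"twist":[0,0,0],"claw":-1},
  {"translation":[0,0,-0.95],"twist":[0,0,0],"claw":-1},
  {"translation":[0,0,-0.95],"twist":[0,0,0],"claw":-1},
  {"translation":[0,0,-0.95],"twist":[0,0,0],"claw":-1},
])

```text
t: 4.55
ee_pos: [0.5064, -0.0577, 0.1835]
tcp_rot: [-0.206, 3.135, -0.0]
contact_force: [-0.1, 0.3, -2.9]
opening: 0.0288
```

```bash
python3 - <<'E'
from h import *
st()
E
```

```text
t 4.55 p [ 0.5064 -0.0577  0.1835] xyaw -172.48 zax [ 3.e-04 -0.e+00 -1.e+00] F [-0.08  0.31 -2.87] M [-0.03  0.03  0.02] open 0.0288 q [-0.05  0.53  0.15  1.98 -0.13  0.64  1.89]
```

Call:
send_rows([
  {"translation":[1,0,0],"twist":[0,0,0],"claw":-1},
  {"translation":[2.2,0,0],"twist":[0,0,0],"claw":-1},
  {"translation":[3.4,0,0],"twist":[0,0,0],"claw":-1},
  {"translation":[4.6,0,0],"twist":[0,0,0],"claw":-1},
  {"translation":[6,0,0],"twist":[0,0,0],"claw":-1},
  {"translation":[6.5,0,0],"twist":[0,0,0],"claw":-1},
])

```text
t: 5.15
ee_pos: [0.4394, -0.0665, 0.1833]
tcp_rot: [0.205, -3.133, -0.001]
contact_force: [-0.1, 0.9, -2.8]
opening: 0.0291
```

```bash
cat >> h.py <<'E'
SP=(.6416,.2282,np.radians(7.05));FU=(.614,-.0416,np.radians(7.72))
def on(S,d,z,off=0): return [S[0]+d*np.cos(S[2])-off*np.sin(S[2]),S[1]+d*np.sin(S[2])+off*np.cos(S[2]),z]
def loc(S,p):
    dx,dy=p[0]-S[0],p[1]-S[1];c,s=np.cos(S[2]),np.sin(S[2]);return np.round([c*dx+s*dy,-s*dx+c*dy],4)
E
python3 - <<'E'
from h import *
st();print(loc(FU,manip.observe()["ee_pos"]));print(rel(on(SP,-.195,.200),-172.95))
E
```

```text
t 5.15 p [ 0.4394 -0.0665  0.1833] xyaw -172.53 zax [-2.2e-03  3.0e-04 -1.0e+00] F [-0.1   0.9  -2.78] M [ 0.04  0.03 -0.04] open 0.0291 q [-0.02  0.46  0.15  2.14 -0.12  0.56  1.92]
[-0.1764 -0.0012]
(array([-4.38, 26.73, -1.67]), array([ 0.03, -0.13,  0.42]))
```

Call:
send_rows([
  {"translation":[0,3,-1],"twist":[0,0,0.4],"claw":-1},
  {"translation":[0,7,-1.7],"twist":[0,0,0.4],"claw":-1},
  {"translation":[-1,12,-1.7],"twist":[0,0,0.4],"claw":-1},
  {"translation":[-2,17,-1.7],"twist":[0,0,0.4],"claw":-1},
  {"translation":[-3,22,-1.7],"twist":[0,0,0.4],"claw":-1},
  {"translation":[-4.4,26.7,-1.7],"twist":[0,0,0.4],"claw":-1},
  {"translation":[-4.4,26.7,-1.7],"twist":[0,0,0.4],"claw":-1},
  {"translation":[-4.4,26.7,-1.7],"twist":[0,0,0.4],"claw":-1},
  {"translation":[-4.4,26.7,-1.7],"twist":[0,0,0.4],"claw":-1},
])

```text
t: 6.05
ee_pos: [0.4502, 0.2028, 0.2001]
tcp_rot: [0.193, -3.135, 0.002]
contact_force: [-1.2, 0.1, -2.9]
opening: 0.0286
```

```bash
python3 - <<'E'
from h import *
st();print(loc(SP,manip.observe()["ee_pos"]))
im,K,E=cam("wrist"); np.savez("w3.npz",im=im,K=K,E=E)
cv2.imwrite("pics/w3.png",cv2.resize(im,None,fx=1.5,fy=1.5))
im,K,E=cam("side"); crop(im,200,130,320,250,5,"pics/s3.png")
E
```

```text
t 6.05 p [0.4502 0.2028 0.2001] xyaw -172.95 zax [-7.0e-04 -1.2e-03 -1.0e+00] F [-1.23  0.07 -2.88] M [-0.11  0.03  0.  ] open 0.0286 q [-0.61  0.49  0.18  2.   -0.13  0.67  1.35]
[-0.193  -0.0017]
```

View pics/w3.png

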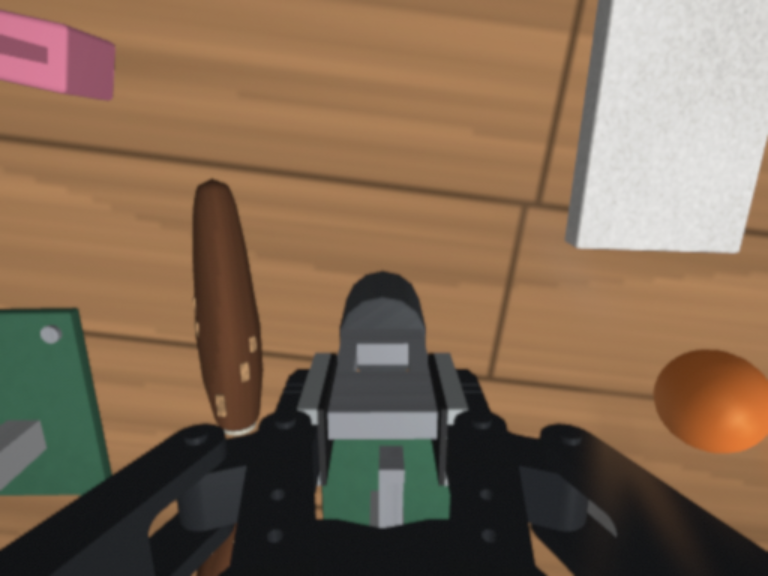

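View pics/s3.png

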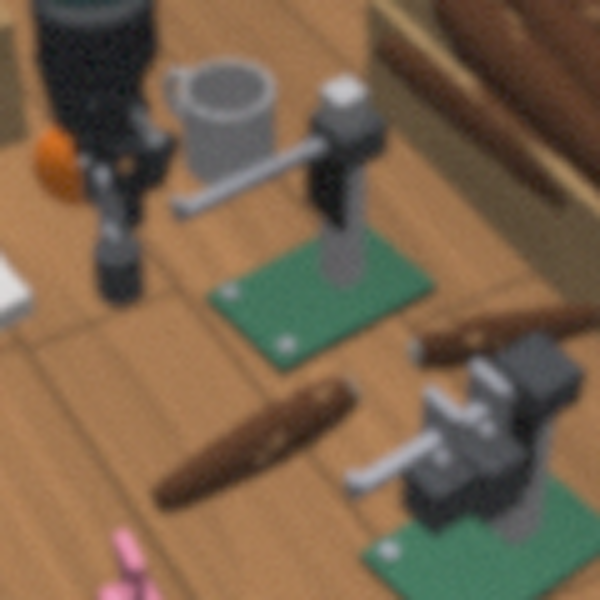

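```bash
python3 - <<'E'
from h import *
d=np.load("w3.npz")
f=lambda u,v,z:loc(SP,atz(d["K"],d["E"],(u/1.5-.2,v/1.5-.2),z))
for z in (.155,.160,.165,.170,.175):print(z,f(391,470,z),f(391,447,z-.016))
print("strap",f(384,424,.211)); print(proj(d["K"],d["E"],[on(SP,-.145,.165),on(SP,-.139,.165),on(SP,-.145,.149)])*1.5+.3)
E
```

```text
0.155 [-0.1373  0.0015] [-0.1371  0.0017]
0.16 [-0.1411  0.0014] [-0.1406  0.0017]
0.165 [-0.1449  0.0013] [-0.1441  0.0016]
0.17 [-0.1487  0.0012] [-0.1475  0.0015]
0.175 [-0.1525  0.0011] [-0.151   0.0014]
strap [-0.1942 -0.0015]
[[387.61327081 469.82042147]
 [387.57591111 482.93650415]
 [387.26981475 445.0651937 ]]
```

Call:
send_rows([
  {"translation":[0,0.3,1],"twist":[0,0,0],"claw":-1},
  {"translation":[0,0.3,1.95],"twist":[0,0,0],"claw":-1},
  {"translation":[-1.5,0.3,1.95],"twist":[0,0,0],"claw":-1},
  {"translation":[-3,0.3,1.95],"twist":[0,0,0],"claw":-1},
  {"translation":[-3,0.3,1.95],"twist":[0,0,0],"claw":-1},
  {"translation":[-3,0.3,1.95],"twist":[0,0,0],"claw":-1},
  {"translation":[-3,0.3,1.95],"twist":[0,0,0],"claw":-1},
])

```text
t: 6.85
ee_pos: [0.4787, 0.2106, 0.1802]
tcp_rot: [0.195, -3.133, 0.001]
contact_force: [-0.3, -0.1, -3.1]
opening: 0.0287
```

```bash
python3 - <<'E'
from h import *
st();print(loc(SP,manip.observe()["ee_pos"]))
im,K,E=cam("wrist"); np.savez("w4.npz",im=im,K=K,E=E)
crop(im,180,200,330,360,4,"pics/w4.png")
im,K,E=cam("side"); crop(im,200,130,300,230,6,"pics/s4.png")
E
```

```text
t 6.85 p [0.4787 0.2106 0.1802] xyaw -172.88 zax [-2.1e-03 -6.0e-04 -1.0e+00] F [-0.27 -0.06 -3.06] M [-0.01 -0.01  0.01] open 0.0287 q [-0.58  0.55  0.17  1.94 -0.14  0.66  1.37]
[-0.1638  0.0025]
```

View pics/w4.png

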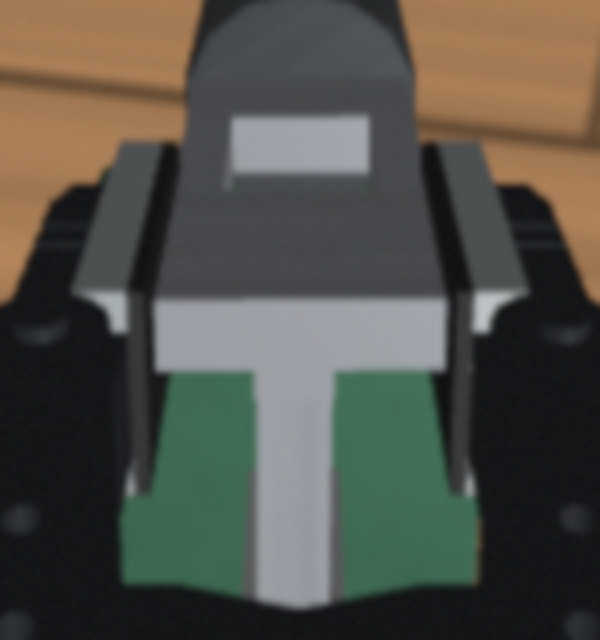

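View pics/s4.png

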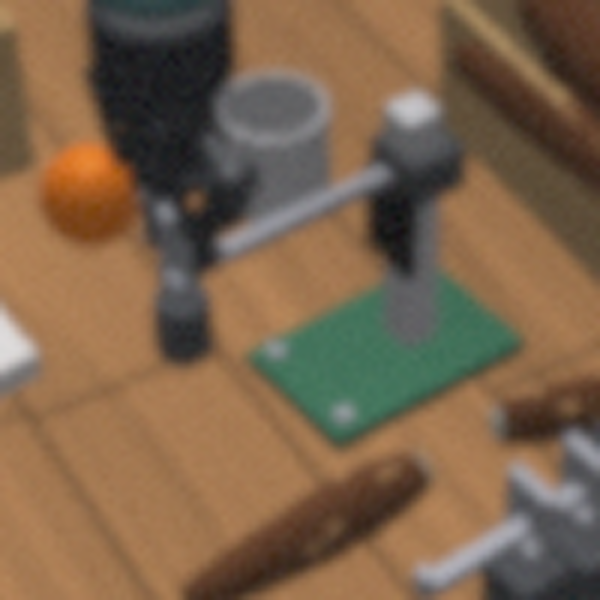

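Call:
send_rows([
  {"translation":[-1.2,-0.03,0],"twist":[0,0,0],"claw":-1},
  {"translation":[-1.6,-0.03,0],"twist":[0,0,0],"claw":-1},
  {"translation":[-1.8,-0.03,0],"twist":[0,0,0],"claw":-1},
  {"translation":[-1.8,-0.03,0],"twist":[0,0,0],"claw":-1},
])

```text
t: 7.35
ee_pos: [0.4976, 0.2129, 0.1807]
tcp_rot: [0.195, -3.135, 0.0]
contact_force: [-0.3, 0.3, -3.6]
opening: 0.0286
```

```bash
python3 - <<'E'
from h import *
st();print(loc(SP,manip.observe()["ee_pos"]))
E
```

```text
t 7.35 p [0.4976 0.2129 0.1807] xyaw -172.88 zax [-4.e-04 -0.e+00 -1.e+00] F [-0.28  0.32 -3.56] M [-0.01 -0.02 -0.  ] open 0.0286 q [-0.57  0.57  0.17  1.9  -0.14  0.68  1.38]
[-0.1448  0.0024]
```

No contact force. I'll continue past the lip.

Call:
send_rows([
  {"translation":[-0.4,0,0],"twist":[0,0,0],"claw":-1},
  {"translation":[-0.8,0,0],"twist":[0,0,0],"claw":-1},
  {"translation":[-1.2,0,0],"twist":[0,0,0],"claw":-1},
  {"translation":[-1.8,0,0],"twist":[0,0,0],"claw":-1},
  {"translation":[-2.2,0,0],"twist":[0,0,0],"claw":-1},
  {"translation":[-2.2,0,0],"twist":[0,0,0],"claw":-1},
])

```text
t: 7.95
ee_pos: [0.5206, 0.2157, 0.1808]
tcp_rot: [-0.195, 3.135, 0.0]
contact_force: [0.3, 0.2, -2.6]
opening: 0.0289
```

```bash
python3 - <<'E'
from h import *
st();print(loc(SP,manip.observe()["ee_pos"]))
E
```

```text
t 7.95 p [0.5206 0.2157 0.1808] xyaw -172.89 zax [ 8.e-04  1.e-04 -1.e+00] F [ 0.34  0.22 -2.62] M [-0.01 -0.01  0.02] open 0.0289 q [-0.55  0.6   0.17  1.84 -0.14  0.72  1.39]
[-0.1217  0.0024]
```

Call:
send_rows([
  {"translation":[0,0,0.4],"twist":[0,0,0],"claw":-1},
  {"translation":[0,0,0.8],"twist":[0,0,0],"claw":-1},
  {"translation":[0,0,0.9],"twist":[0,0,0],"claw":-1},
  {"translation":[0,0,0.9],"twist":[0,0,0],"claw":-1},
])

```text
t: 8.35
ee_pos: [0.5193, 0.2156, 0.1714]
tcp_rot: [0.195, -3.135, 0.0]
contact_force: [0.5, 0.3, -2.7]
opening: 0.0289
```

```bash
python3 - <<'E'
from h import *
st();print(loc(SP,manip.observe()["ee_pos"]))
E
```

```text
t 8.35 p [0.5193 0.2156 0.1714] xyaw -172.87 zax [-8.e-04 -3.e-04 -1.e+00] F [ 0.47  0.34 -2.69] M [-0.05 -0.05  0.01] open 0.0289 q [-0.55  0.61  0.16  1.85 -0.15  0.7   1.39]
[-0.1229  0.0025]
```

Call:
send_rows([
  {"translation":[0,0,0.1],"twist":[0,0,0],"claw":-1},
  {"translation":[0,0,0.2],"twist":[0,0,0],"claw":-1},
  {"translation":[0,0,0.2],"twist":[0,0,0],"claw":-1},
])

```text
t: 8.65
ee_pos: [0.5196, 0.2156, 0.1697]
tcp_rot: [0.195, -3.135, 0.0]
contact_force: [1.4, -0.3, -2.7]
opening: 0.029
```

```bash
python3 - <<'E'
from h import *
st();print(loc(SP,manip.observe()["ee_pos"]))
E
```

```text
t 8.65 p [0.5196 0.2156 0.1697] xyaw -172.88 zax [-1.e-04 -0.e+00 -1.e+00] F [ 1.37 -0.32 -2.72] M [-0.01  0.02 -0.02] open 0.029 q [-0.55  0.61  0.16  1.85 -0.15  0.69  1.39]
[-0.1226  0.0025]
```

Call:
send_rows([
  {"translation":[0,0,0.1],"twist":[0,0,0],"claw":-1},
  {"translation":[0,0,0.2],"twist":[0,0,0],"claw":-1},
  {"translation":[0,0,0.2],"twist":[0,0,0],"claw":-1},
])

```text
t: 8.95
ee_pos: [0.5198, 0.2157, 0.1678]
tcp_rot: [-0.195, 3.135, 0.0]
contact_force: [-0.1, -1.3, -1.9]
opening: 0.0289
```

```bash
python3 - <<'E'
from h import *
st();print(loc(SP,manip.observe()["ee_pos"]))
E
```

```text
t 8.95 p [0.5198 0.2157 0.1678] xyaw -172.88 zax [ 1.e-04  1.e-04 -1.e+00] F [-0.1  -1.34 -1.94] M [0.01 0.04 0.03] open 0.0289 q [-0.55  0.62  0.16  1.85 -0.15  0.69  1.39]
[-0.1224  0.0025]
```

Call:
send_rows([
  {"translation":[0,0,0.1],"twist":[0,0,0],"claw":-1},
  {"translation":[0,0,0.1],"twist":[0,0,0],"claw":-1},
])

```text
t: 9.15
ee_pos: [0.5198, 0.2157, 0.167]
tcp_rot: [-0.195, 3.135, 0.0]
contact_force: [-0.3, 1.4, -0.5]
opening: 0.0288
```

```bash
python3 - <<'E'
from h import *
st();print(loc(SP,manip.observe()["ee_pos"]))
E
```

```text
t 9.15 p [0.5198 0.2157 0.167 ] xyaw -172.88 zax [ 2.e-04  2.e-04 -1.e+00] F [-0.31  1.38 -0.53] M [-0.02  0.12 -0.04] open 0.0288 q [-0.55  0.62  0.16  1.85 -0.15  0.69  1.39]
[-0.1224  0.0025]
```

Call:
send_rows([
  {"translation":[0,0,-0.2],"twist":[0,0,0],"claw":-1},
  {"translation":[0,0,-0.4],"twist":[0,0,0],"claw":-1},
  {"translation":[-1,0,-0.4],"twist":[0,0,0],"claw":-1},
  {"translation":[-2.2,0,-0.4],"twist":[0,0,0],"claw":-1},
  {"translation":[-3.4,-0.02,-0.4],"twist":[0,0,0],"claw":-1},
  {"translation":[-4.6,-0.04,-0.4],"twist":[0,0,0],"claw":-1},
  {"translation":[-5.8,-0.06,-0.4],"twist":[0,0,0],"claw":-1},
  {"translation":[-6.8,-0.08,-0.4],"twist":[0,0,0],"claw":-1},
  {"translation":[-7.5,-0.08,-0.4],"twist":[0,0,0],"claw":-1},
  {"translation":[-7.8,-0.08,-0.4],"twist":[0,0,0],"claw":-1},
  {"translation":[-7.8,-0.08,-0.4],"twist":[0,0,0],"claw":-1},
])

```text
t: 10.25
ee_pos: [0.5973, 0.2245, 0.1706]
tcp_rot: [0.195, -3.135, 0.0]
contact_force: [-0.2, -0.4, -3.9]
opening: 0.0285
```

```bash
python3 - <<'E'
from h import *
st();print(loc(SP,manip.observe()["ee_pos"]))
E
```

```text
t 10.25 p [0.5973 0.2245 0.1706] xyaw -172.88 zax [-3.e-04 -1.e-04 -1.e+00] F [-0.18 -0.45 -3.94] M [-0.01 -0.02 -0.01] open 0.0285 q [-0.5   0.71  0.16  1.63 -0.14  0.82  1.42]
[-0.0444  0.0017]
```

Call:
send_rows([
  {"translation":[-0.3,0,0],"twist":[0,0,0],"claw":-1},
  {"translation":[-0.6,0,0],"twist":[0,0,0],"claw":-1},
  {"translation":[-0.6,0,0],"twist":[0,0,0],"claw":-1},
  {"translation":[-0.6,0,0],"twist":[0,0,0],"claw":-1},
])

```text
t: 10.65
ee_pos: [0.603, 0.2252, 0.1708]
tcp_rot: [0.195, -3.135, 0.0]
contact_force: [-0.1, 0.8, -3.5]
opening: 0.029
```

```bash
python3 - <<'E'
from h import *
st();print(loc(SP,manip.observe()["ee_pos"]))
E
```

```text
t 10.65 p [0.603  0.2252 0.1708] xyaw -172.88 zax [-2.e-04 -0.e+00 -1.e+00] F [-0.07  0.82 -3.45] M [-0.05 -0.04 -0.02] open 0.029 q [-0.5   0.71  0.16  1.62 -0.14  0.83  1.42]
[-0.0387  0.0018]
```

Call:
send_rows([
  {"translation":[-0.1,0,0],"twist":[0,0,0],"claw":-1},
  {"translation":[-0.15,0,0],"twist":[0,0,0],"claw":-1},
  {"translation":[-0.15,0,0],"twist":[0,0,0],"claw":-1},
])

```text
t: 10.95
ee_pos: [0.6047, 0.2255, 0.1708]
tcp_rot: [-0.195, 3.135, 0.0]
contact_force: [0.9, 0.5, -3.3]
opening: 0.0287
```

```bash
python3 - <<'E'
from h import *
st();print(loc(SP,manip.observe()["ee_pos"]))
E
```

```text
t 10.95 p [0.6047 0.2255 0.1708] xyaw -172.87 zax [ 1.e-04  0.e+00 -1.e+00] F [ 0.93  0.52 -3.34] M [ 0.    0.02 -0.02] open 0.0287 q [-0.5   0.71  0.16  1.61 -0.14  0.83  1.42]
[-0.037   0.0018]
```

Call:
send_rows([
  {"translation":[-0.1,0,0],"twist":[0,0,0],"claw":-1},
  {"translation":[-0.15,0,0],"twist":[0,0,0],"claw":-1},
  {"translation":[-0.15,0,0],"twist":[0,0,0],"claw":-1},
])

```text
t: 11.25
ee_pos: [0.6062, 0.2256, 0.1708]
tcp_rot: [-0.195, 3.135, 0.0]
contact_force: [0.1, -0.1, -2.4]
opening: 0.0285
```

```bash
python3 - <<'E'
from h import *
st();print(loc(SP,manip.observe()["ee_pos"]))
E
```

```text
t 11.25 p [0.6062 0.2256 0.1708] xyaw -172.88 zax [ 1.e-04  1.e-04 -1.e+00] F [ 0.07 -0.14 -2.44] M [ 0.01 -0.01  0.01] open 0.0285 q [-0.5   0.72  0.16  1.61 -0.14  0.83  1.42]
[-0.0354  0.0018]
```

Call:
send_rows([
  {"translation":[-0.1,0,0],"twist":[0,0,0],"claw":-1},
  {"translation":[-0.15,0,0],"twist":[0,0,0],"claw":-1},
  {"translation":[-0.15,0,0],"twist":[0,0,0],"claw":-1},
])

```text
t: 11.55
ee_pos: [0.6074, 0.2258, 0.1707]
tcp_rot: [0.195, -3.135, 0.0]
contact_force: [-0.4, 0.3, -2.7]
opening: 0.0291
```

```bash
python3 - <<'E'
from h import *
st();print(loc(SP,manip.observe()["ee_pos"]))
E
```

```text
t 11.55 p [0.6074 0.2258 0.1707] xyaw -172.88 zax [-5.e-04 -1.e-04 -1.e+00] F [-0.41  0.29 -2.69] M [-0.02  0.18  0.05] open 0.0291 q [-0.49  0.72  0.16  1.6  -0.14  0.83  1.42]
[-0.0342  0.0018]
```

Call:
send_rows([
  {"translation":[-0.1,0,0],"twist":[0,0,0],"claw":-1},
  {"translation":[-0.15,0,0],"twist":[0,0,0],"claw":-1},
  {"translation":[-0.15,0,0],"twist":[0,0,0],"claw":-1},
])

```text
t: 11.85
ee_pos: [0.6086, 0.2259, 0.1707]
tcp_rot: [0.195, -3.134, 0.0]
contact_force: [-1.6, -0.8, -1.9]
opening: 0.0287
```

```bash
python3 - <<'E'
from h import *
st();print(loc(SP,manip.observe()["ee_pos"]))
im,K,E=cam("wrist"); st(); cv2.imwrite("pics/w5.png",cv2.resize(im,None,fx=1.5,fy=1.5))
im,K,E=cam("side"); crop(im,240,130,300,230,6,"pics/s5.png");st()
E
```

```text
t 11.85 p [0.6086 0.2259 0.1707] xyaw -172.87 zax [-1.2e-03 -2.0e-04 -1.0e+00] F [-1.65 -0.84 -1.85] M [-0.08  0.51 -0.  ] open 0.0287 q [-0.49  0.72  0.16  1.6  -0.14  0.84  1.42]
[-0.033   0.0018]
t 11.9 p [0.6086 0.226  0.1707] xyaw -172.88 zax [-1.1e-03 -2.0e-04 -1.0e+00] F [-3.05 -0.71 -1.99] M [-0.04  0.46 -0.01] open 0.0284 q [-0.49  0.72  0.16  1.6  -0.14  0.84  1.42]
t 11.95 p [0.6087 0.226  0.1707] xyaw -172.87 zax [-9.e-04 -1.e-04 -1.e+00] F [-1.16  0.32 -2.59] M [-0.08  0.55  0.01] open 0.0287 q [-0.49  0.72  0.16  1.6  -0.14  0.84  1.42]
```

View pics/s5.png

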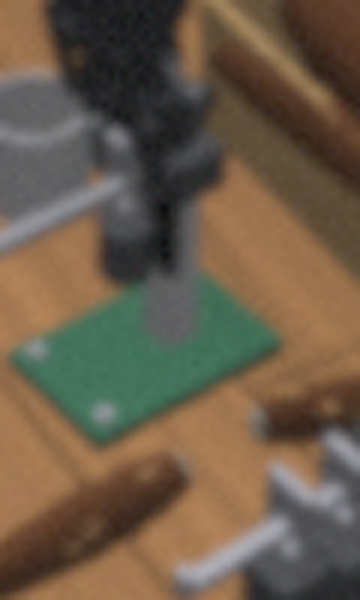

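View pics/w5.png

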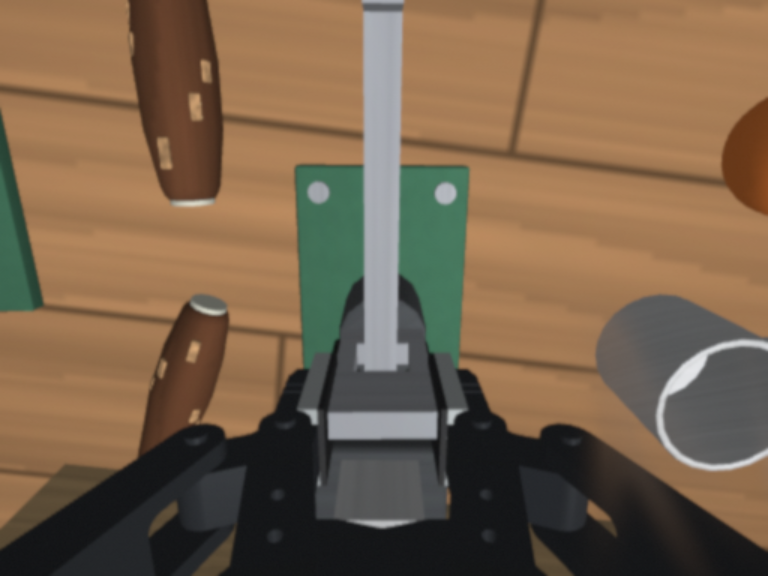

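Call:
send_rows([
  {"translation":[0,0,0.2],"twist":[0,0,0],"claw":-1},
  {"translation":[0,0,0.35],"twist":[0,0,0],"claw":-1},
  {"translation":[0,0,0.4],"twist":[0,0,0],"claw":-1},
  {"translation":[0,0,0.4],"twist":[0,0,0],"claw":-1},
])

```text
t: 12.35
ee_pos: [0.6088, 0.2261, 0.1669]
tcp_rot: [0.195, -3.135, -0.0]
contact_force: [-3.8, -1.1, 0.2]
opening: 0.0284
```

```bash
python3 - <<'E'
from h import *
st();print(loc(SP,manip.observe()["ee_pos"]))
E
```

```text
t 12.35 p [0.6088 0.2261 0.1669] xyaw -172.87 zax [-5.e-04  0.e+00 -1.e+00] F [-3.83 -1.12  0.19] M [-0.07  0.82  0.04] open 0.0284 q [-0.49  0.73  0.16  1.6  -0.15  0.83  1.42]
[-0.0328  0.0019]
```

Call:
send_rows([
  {"translation":[0,0,0.03],"twist":[0,0,0],"claw":0.2},
  {"translation":[0,0,0.03],"twist":[0,0,0],"claw":0.2},
  {"translation":[0,0,0.03],"twist":[0,0,0],"claw":0.3},
  {"translation":[0,0,0.03],"twist":[0,0,0],"claw":0.3},
  {"translation":[0,0,-2],"twist":[0,0,0],"claw":0.3},
  {"translation":[0,0,-6],"twist":[0,0,0],"claw":0.3},
  {"translation":[0,0,-7],"twist":[0,0,0],"claw":0.3},
  {"translation":[3,0,-7],"twist":[0,0,0],"claw":0.3},
  {"translation":[6,0,-7],"twist":[0,0,0],"claw":0.3},
  {"translation":[6,0,-7],"twist":[0,0,0],"claw":0.3},
  {"translation":[6,0,-7],"twist":[0,0,0],"claw":0.3},
])

```text
t: 13.45
ee_pos: [0.5498, 0.2188, 0.2372]
tcp_rot: [-0.196, 3.134, 0.001]
contact_force: [0.9, 0.2, 0.2]
opening: 0.0553
```

```bash
python3 - <<'E'
from h import *
st()
im,K,E=cam("wrist"); np.savez("w6.npz",im=im,K=K,E=E); cv2.imwrite("pics/w6.png",cv2.resize(im,None,fx=1.5,fy=1.5))
im,K,E=cam("side"); crop(im,220,130,320,230,6,"pics/s6.png")
print(rel(on(FU,-.0725,.24,-.001),-172.4))
E
```

```text
t 13.45 p [0.5498 0.2188 0.2372] xyaw -172.85 zax [ 1.2e-03  6.0e-04 -1.0e+00] F [0.93 0.2  0.21] M [ 0.04 -0.01  0.03] open 0.0553 q [-0.54  0.56  0.18  1.71 -0.12  0.88  1.39]
(array([  4.2 , -26.79,  -0.31]), array([ 0.01,  0.1 , -0.49]))
```

View pics/w6.png

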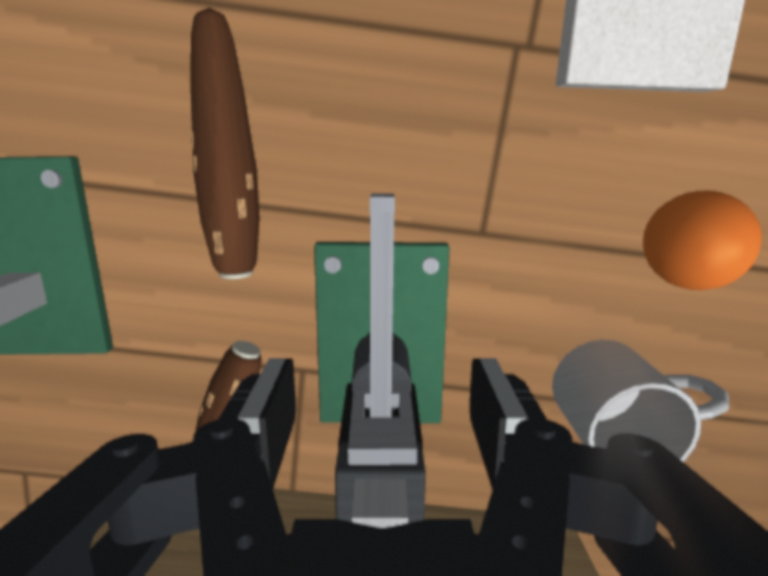

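View pics/s6.png

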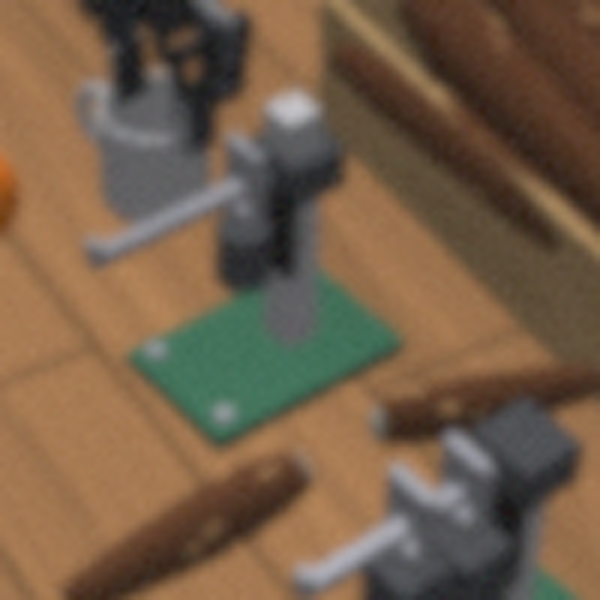

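```bash
python3 - <<'E'
from h import *
d=np.load("w6.npz")
print(loc(SP,atz(d["K"],d["E"],(382/1.5-.2,456/1.5-.2),.178)), loc(SP,atz(d["K"],d["E"],(382/1.5-.2,197/1.5-.2),.163)))
print(loc(FU,[.5421,-.0506]),loc(FU,[.5778,-.0465]),rel([.5421,-.0506,.24]))
E
```

```text
[-0.0329  0.0016] [-0.1439  0.0015]
[-0.0725  0.0007] [-0.0365  0.    ] (array([  4.2 , -26.61,  -0.31]), array([0., 0., 0.]))
```

Call:
send_rows([
  {"translation":[1,-5,0],"twist":[0,0,0],"claw":0.3},
  {"translation":[2,-10,0],"twist":[0,0,0],"claw":0.3},
  {"translation":[3,-15,0],"twist":[0,0,0],"claw":0.3},
  {"translation":[4,-20,0],"twist":[0,0,-0.4],"claw":0.3},
  {"translation":[4.1,-24,0],"twist":[0,0,-0.4],"claw":0.3},
  {"translation":[4.1,-26.75,0],"twist":[0,0,-0.4],"claw":0.3},
  {"translation":[4.1,-26.75,0],"twist":[0,0,-0.4],"claw":0.3},
  {"translation":[4.1,-26.75,0],"twist":[0,0,-0.4],"claw":0.3},
  {"translation":[4.1,-26.75,0],"twist":[0,0,-0.4],"claw":0.3},
])

```text
t: 14.45
ee_pos: [0.5425, -0.0506, 0.2365]
tcp_rot: [0.209, -3.135, -0.001]
contact_force: [0.1, 0.2, 0.2]
opening: 0.0558
```

```bash
python3 - <<'E'
from h import *
st()
im,K,E=cam("wrist"); np.savez("w7.npz",im=im,K=K,E=E); cv2.imwrite("pics/w7.png",cv2.resize(im,None,fx=1.5,fy=1.5))
E
```

```text
t 14.45 p [ 0.5425 -0.0506  0.2365] xyaw -172.38 zax [-1.e-04  9.e-04 -1.e+00] F [0.05 0.22 0.23] M [0.06 0.06 0.04] open 0.0558 q [-0.08  0.5   0.18  1.83 -0.12  0.82  1.86]
```

View pics/w7.png

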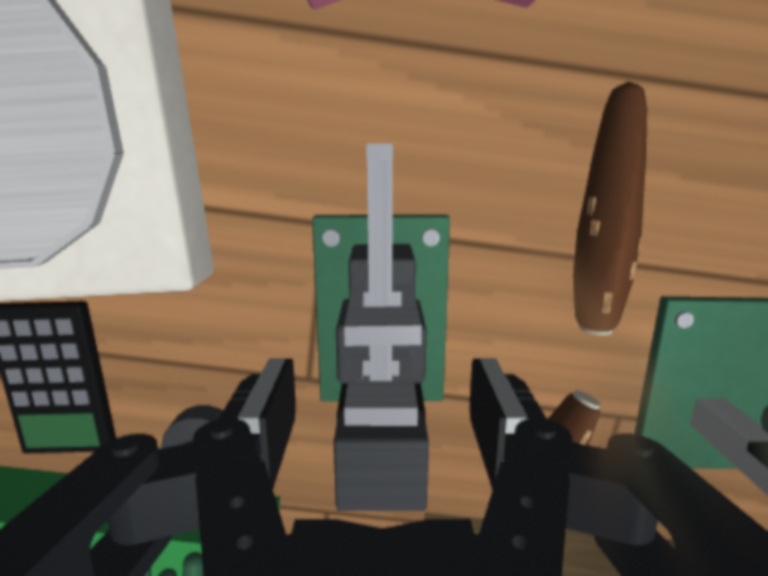

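Call:
send_rows([
  {"translation":[0,0,4],"twist":[0,0,0],"claw":0.3},
  {"translation":[0.03,0,6.35],"twist":[0,0,0],"claw":0.3},
  {"translation":[0.03,0,6.35],"twist":[0,0,0],"claw":0.3},
  {"translation":[0.03,0,6.35],"twist":[0,0,0],"claw":0.2},
  {"translation":[0.03,0,6.35],"twist":[0,0,0],"claw":-0.1},
  {"translation":[0.03,0,6.35],"twist":[0,0,0],"claw":-0.4},
  {"translation":[0.03,0,6.35],"twist":[0,0,0],"claw":-1},
  {"translation":[0.03,0,6.35],"twist":[0,0,0],"claw":-1},
  {"translation":[0.03,0,6.35],"twist":[0,0,0],"claw":-1},
])

```text
t: 15.4
ee_pos: [0.5429, -0.0516, 0.175]
tcp_rot: [-0.206, 3.131, 0.001]
contact_force: [0.1, 1.0, 6.3]
opening: 0.0285
```

```bash
python3 - <<'E'
from h import *
st()
E
```

```text
t 15.4 p [ 0.5429 -0.0516  0.175 ] xyaw -172.46 zax [ 3.3e-03  6.0e-04 -1.0e+00] F [0.07 1.02 6.26] M [0.28 0.14 0.04] open 0.0285 q [-0.06  0.58  0.16  1.89 -0.14  0.67  1.88]
```

Call:
send_rows([
  {"translation":[0,0,-0.15],"twist":[0,0,0],"claw":-1},
  {"translation":[0,0,-0.25],"twist":[0,0,0],"claw":-1},
  {"translation":[0,0,-0.25],"twist":[0,0,0],"claw":-1},
])

```text
t: 15.7
ee_pos: [0.5414, -0.0521, 0.1757]
tcp_rot: [0.206, -3.134, 0.0]
contact_force: [-0.6, -0.8, -2.7]
opening: 0.0287
```

```bash
python3 - <<'E'
from h import *
st()
E
```

```text
t 15.7 p [ 0.5414 -0.0521  0.1757] xyaw -172.49 zax [-5.e-04 -1.e-04 -1.e+00] F [-0.65 -0.85 -2.67] M [-0.01 -0.04 -0.01] open 0.0287 q [-0.06  0.58  0.16  1.89 -0.14  0.68  1.88]
```

Call:
send_rows([
  {"translation":[0,0,-0.5],"twist":[0,0,0],"claw":-1},
  {"translation":[0,0,-1.0],"twist":[0,0,0],"claw":-1},
  {"translation":[0,0,-1.0],"twist":[0,0,0],"claw":-1},
  {"translation":[0,0,-1.0],"twist":[0,0,0],"claw":-1},
])

```text
t: 16.1
ee_pos: [0.5419, -0.052, 0.186]
tcp_rot: [-0.206, 3.134, -0.0]
contact_force: [0.1, -1.5, -3.4]
opening: 0.0287
```

```bash
python3 - <<'E'
from h import *
st();print(loc(FU,manip.observe()["ee_pos"]))
E
```

```text
t 16.1 p [ 0.5419 -0.052   0.186 ] xyaw -172.47 zax [ 4.e-04 -0.e+00 -1.e+00] F [ 0.08 -1.48 -3.42] M [-0.03 -0.02  0.05] open 0.0287 q [-0.07  0.57  0.16  1.88 -0.14  0.7   1.88]
[-0.0729 -0.0006]
```

Call:
send_rows([
  {"translation":[1,0,0],"twist":[0,0,0],"claw":-1},
  {"translation":[2.2,0,0],"twist":[0,0,0],"claw":-1},
  {"translation":[3.4,0,0],"twist":[0,0,0],"claw":-1},
  {"translation":[4.6,0,0],"twist":[0,0,0],"claw":-1},
  {"translation":[5.8,0,0],"twist":[0,0,0],"claw":-1},
  {"translation":[7,0,0],"twist":[0,0,0],"claw":-1},
  {"translation":[8.2,0,0],"twist":[0,0,0],"claw":-1},
  {"translation":[9.4,0,0],"twist":[0,0,0],"claw":-1},
  {"translation":[10.5,0,0],"twist":[0,0,0],"claw":-1},
  {"translation":[10.5,0,0],"twist":[0,0,0],"claw":-1},
])

```text
t: 17.1
ee_pos: [0.4354, -0.066, 0.1857]
tcp_rot: [0.205, -3.133, -0.001]
contact_force: [0.9, 0.8, -2.7]
opening: 0.0288
```

```bash
python3 - <<'E'
from h import *
st();print(loc(FU,manip.observe()["ee_pos"]));print(rel(on(SP,-.193,.200,.0022),-172.9))
E
```

```text
t 17.1 p [ 0.4354 -0.066   0.1857] xyaw -172.52 zax [-2.3e-03  2.0e-04 -1.0e+00] F [ 0.95  0.76 -2.65] M [-0.02  0.06 -0.01] open 0.0288 q [-0.03  0.45  0.16  2.15 -0.13  0.56  1.93]
[-0.1802 -0.0002]
(array([-4.97, 26.85, -1.42]), array([ 0.03, -0.13,  0.38]))
```

Call:
send_rows([
  {"translation":[0,3,-1],"twist":[0,0,0.4],"claw":-1},
  {"translation":[0,7,-1],"twist":[0,0,0.4],"claw":-1},
  {"translation":[-1,12,-1],"twist":[0,0,0.4],"claw":-1},
  {"translation":[-2,17,-1],"twist":[0,0,0.4],"claw":-1},
  {"translation":[-3,22,-1],"twist":[0,0,0.4],"claw":-1},
  {"translation":[-4.5,26.85,-1],"twist":[0,0,0.4],"claw":-1},
  {"translation":[-4.5,26.85,0.3],"twist":[0,0,0.4],"claw":-1},
  {"translation":[-6,26.85,0.45],"twist":[0,0,0.4],"claw":-1},
  {"translation":[-7.5,26.85,0.45],"twist":[0,0,0.4],"claw":-1},
  {"translation":[-7.5,26.85,0.45],"twist":[0,0,0.4],"claw":-1},
  {"translation":[-7.5,26.85,0.45],"twist":[0,0,0.4],"claw":-1},
])

```text
t: 18.2
ee_pos: [0.4765, 0.2102, 0.181]
tcp_rot: [0.195, -3.135, 0.0]
contact_force: [-0.9, -0.0, -2.5]
opening: 0.0286
```

```bash
python3 - <<'E'
from h import *
st();print(loc(SP,manip.observe()["ee_pos"]))
im,K,E=cam("wrist"); crop(im,180,200,330,360,4,"pics/w8.png")
E
```

```text
t 18.2 p [0.4765 0.2102 0.181 ] xyaw -172.88 zax [-8.e-04 -2.e-04 -1.e+00] F [-0.94 -0.01 -2.53] M [-0.03  0.08 -0.04] open 0.0286 q [-0.59  0.55  0.18  1.95 -0.16  0.66  1.38]
[-0.166   0.0024]
```

View pics/w8.png

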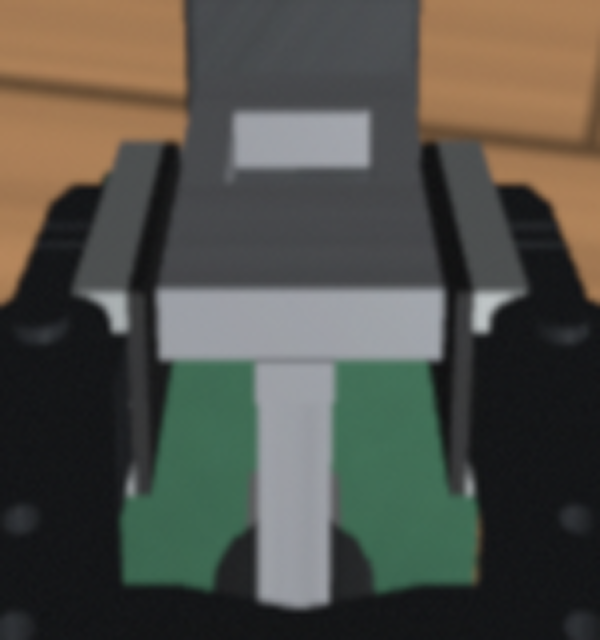

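Call:
send_rows([
  {"translation":[-1.2,-0.03,0],"twist":[0,0,0],"claw":-1},
  {"translation":[-1.7,-0.03,0],"twist":[0,0,0],"claw":-1},
  {"translation":[-2.0,-0.03,0],"twist":[0,0,0],"claw":-1},
  {"translation":[-2.0,-0.03,0],"twist":[0,0,0],"claw":-1},
])

```text
t: 18.65
ee_pos: [0.4966, 0.2124, 0.1813]
tcp_rot: [0.195, -3.135, -0.0]
contact_force: [-0.4, -0.2, -3.3]
opening: 0.0289
```

```bash
python3 - <<'E'
from h import *
st();print(loc(SP,manip.observe()["ee_pos"]))
E
```

```text
t 18.65 p [0.4966 0.2124 0.1813] xyaw -172.89 zax [-2.e-04  0.e+00 -1.e+00] F [-0.45 -0.17 -3.26] M [-0.01  0.06 -0.02] open 0.0289 q [-0.58  0.57  0.18  1.9  -0.15  0.68  1.39]
[-0.1458  0.0021]
```

Call:
send_rows([
  {"translation":[-0.4,0,0],"twist":[0,0,0],"claw":-1},
  {"translation":[-0.8,0,0],"twist":[0,0,0],"claw":-1},
  {"translation":[-1.2,0,0],"twist":[0,0,0],"claw":-1},
  {"translation":[-1.8,0,0],"twist":[0,0,0],"claw":-1},
  {"translation":[-2.3,0,0],"twist":[0,0,0],"claw":-1},
  {"translation":[-2.3,0,0.4],"twist":[0,0,0],"claw":-1},
  {"translation":[-2.3,0,0.8],"twist":[0,0,0],"claw":-1},
  {"translation":[-2.3,0,1.0],"twist":[0,0,0],"claw":-1},
  {"translation":[-2.3,0,1.0],"twist":[0,0,0],"claw":-1},
])

```text
t: 19.55
ee_pos: [0.5189, 0.2151, 0.1707]
tcp_rot: [0.195, -3.134, 0.001]
contact_force: [-1.1, 1.1, -3.5]
opening: 0.0286
```

```bash
python3 - <<'E'
from h import *
st();print(loc(SP,manip.observe()["ee_pos"]))
E
```

```text
t 19.55 p [0.5189 0.2151 0.1707] xyaw -172.87 zax [-1.4e-03 -5.0e-04 -1.0e+00] F [-1.1   1.1  -3.52] M [-0.   -0.01 -0.01] open 0.0286 q [-0.56  0.61  0.18  1.85 -0.16  0.7   1.4 ]
[-0.1234  0.0021]
```

Call:
send_rows([
  {"translation":[0,0,0.1],"twist":[0,0,0],"claw":-1},
  {"translation":[0,0,0.15],"twist":[0,0,0],"claw":-1},
  {"translation":[0,0,0.15],"twist":[0,0,0],"claw":-1},
])

```text
t: 19.85
ee_pos: [0.5195, 0.2153, 0.1698]
tcp_rot: [0.195, -3.136, -0.0]
contact_force: [0.1, -0.7, -3.7]
opening: 0.0285
```

```bash
python3 - <<'E'
from h import *
st();print(loc(SP,manip.observe()["ee_pos"]))
E
```

```text
t 19.85 p [0.5195 0.2153 0.1698] xyaw -172.87 zax [-0.e+00  1.e-04 -1.e+00] F [ 0.11 -0.68 -3.67] M [ 0.    0.   -0.03] open 0.0285 q [-0.56  0.61  0.18  1.85 -0.16  0.69  1.41]
[-0.1227  0.0022]
```

Call:
send_rows([
  {"translation":[0,0,0.1],"twist":[0,0,0],"claw":-1},
  {"translation":[0,0,0.15],"twist":[0,0,0],"claw":-1},
  {"translation":[0,0,0.15],"twist":[0,0,0],"claw":-1},
])

```text
t: 20.15
ee_pos: [0.5197, 0.2154, 0.1685]
tcp_rot: [-0.195, 3.135, 0.0]
contact_force: [-0.8, 0.9, -1.4]
opening: 0.0291
```

```bash
python3 - <<'E'
from h import *
st();print(loc(SP,manip.observe()["ee_pos"]))
E
```

```text
t 20.15 p [0.5197 0.2154 0.1685] xyaw -172.87 zax [ 4.e-04  2.e-04 -1.e+00] F [-0.8   0.94 -1.38] M [0.03 0.01 0.02] open 0.0291 q [-0.56  0.62  0.18  1.85 -0.16  0.69  1.41]
[-0.1225  0.0022]
```

Call:
send_rows([
  {"translation":[0,0,0.1],"twist":[0,0,0],"claw":-1},
  {"translation":[0,0,0.1],"twist":[0,0,0],"claw":-1},
])

```text
t: 20.35
ee_pos: [0.5197, 0.2154, 0.1675]
tcp_rot: [-0.195, 3.135, 0.0]
contact_force: [0.1, 0.5, 1.2]
opening: 0.0288
```

```bash
python3 - <<'E'
from h import *
st();print(loc(SP,manip.observe()["ee_pos"]))
E
```

```text
t 20.35 p [0.5197 0.2154 0.1675] xyaw -172.88 zax [ 3.e-04  2.e-04 -1.e+00] F [0.11 0.46 1.25] M [-0.04  0.09 -0.06] open 0.0288 q [-0.56  0.62  0.18  1.85 -0.16  0.69  1.41]
[-0.1226  0.0022]
```

Call:
send_rows([
  {"translation":[0,0,-0.2],"twist":[0,0,0],"claw":-1},
  {"translation":[0,0,-0.4],"twist":[0,0,0],"claw":-1},
  {"translation":[-1,0,-0.4],"twist":[0,0,0],"claw":-1},
  {"translation":[-2.2,0,-0.4],"twist":[0,0,0],"claw":-1},
  {"translation":[-3.4,-0.02,-0.4],"twist":[0,0,0],"claw":-1},
  {"translation":[-4.4,-0.04,-0.4],"twist":[0,0,0],"claw":-1},
  {"translation":[-5.0,-0.04,-0.4],"twist":[0,0,0],"claw":-1},
  {"translation":[-5.2,-0.04,-0.4],"twist":[0,0,0],"claw":-1},
  {"translation":[-5.2,-0.04,-0.4],"twist":[0,0,0],"claw":-1},
])

```text
t: 21.25
ee_pos: [0.5711, 0.2212, 0.1711]
tcp_rot: [0.195, -3.135, 0.0]
contact_force: [-0.1, -0.9, -3.7]
opening: 0.0288
```

```bash
python3 - <<'E'
from h import *
st();print(loc(SP,manip.observe()["ee_pos"]))
E
```

```text
t 21.25 p [0.5711 0.2212 0.1711] xyaw -172.89 zax [-6.e-04 -2.e-04 -1.e+00] F [-0.11 -0.94 -3.71] M [ 0.01 -0.02 -0.01] open 0.0288 q [-0.52  0.67  0.18  1.71 -0.16  0.78  1.42]
[-0.0708  0.0017]
```

Call:
send_rows([
  {"translation":[-0.1,0,0],"twist":[0,0,0],"claw":-1},
  {"translation":[-0.2,0,0],"twist":[0,0,0],"claw":-1},
  {"translation":[-0.2,0,0],"twist":[0,0,0],"claw":-1},
])

```text
t: 21.55
ee_pos: [0.5729, 0.2216, 0.1713]
tcp_rot: [0.195, -3.135, 0.0]
contact_force: [0.8, 0.8, -3.5]
opening: 0.0288
```

```bash
python3 - <<'E'
from h import *
st();print(loc(SP,manip.observe()["ee_pos"]))
E
```

```text
t 21.55 p [0.5729 0.2216 0.1713] xyaw -172.87 zax [-5.e-04 -0.e+00 -1.e+00] F [ 0.84  0.8  -3.54] M [-0.02  0.06 -0.04] open 0.0288 q [-0.52  0.68  0.18  1.7  -0.16  0.78  1.42]
[-0.069   0.0019]
```

Call:
send_rows([
  {"translation":[-0.1,0,0],"twist":[0,0,0],"claw":-1},
  {"translation":[-0.15,0,0],"twist":[0,0,0],"claw":-1},
  {"translation":[-0.15,0,0],"twist":[0,0,0],"claw":-1},
])

```text
t: 21.85
ee_pos: [0.5742, 0.2217, 0.1711]
tcp_rot: [0.195, -3.135, 0.0]
contact_force: [-0.5, 0.3, -3.0]
opening: 0.0283
```

```bash
python3 - <<'E'
from h import *
st();print(loc(SP,manip.observe()["ee_pos"]))
E
```

```text
t 21.85 p [0.5742 0.2217 0.1711] xyaw -172.87 zax [-1.e-03 -2.e-04 -1.e+00] F [-0.47  0.29 -2.99] M [-0.02  0.32  0.11] open 0.0283 q [-0.52  0.68  0.18  1.7  -0.16  0.78  1.42]
[-0.0676  0.0018]
```

Call:
send_rows([
  {"translation":[-0.1,0,0],"twist":[0,0,0],"claw":-1},
  {"translation":[-0.15,0,0],"twist":[0,0,0],"claw":-1},
  {"translation":[-0.15,0,0],"twist":[0,0,0],"claw":-1},
])

```text
t: 22.15
ee_pos: [0.5753, 0.2219, 0.1709]
tcp_rot: [0.195, -3.133, 0.0]
contact_force: [-3.7, 0.5, -4.2]
opening: 0.0284
```

```bash
python3 - <<'E'
from h import *
st();print(loc(SP,manip.observe()["ee_pos"]))
E
```

```text
t 22.15 p [0.5753 0.2219 0.1709] xyaw -172.87 zax [-2.1e-03 -4.0e-04 -1.0e+00] F [-3.7   0.5  -4.16] M [-0.05  0.79 -0.02] open 0.0284 q [-0.52  0.68  0.18  1.69 -0.16  0.78  1.42]
[-0.0666  0.0019]
```

Call:
send_rows([
  {"translation":[0,0,0.2],"twist":[0,0,0],"claw":-1},
  {"translation":[0,0,0.3],"twist":[0,0,0],"claw":-1},
  {"translation":[0,0,0.35],"twist":[0,0,0],"claw":-1},
  {"translation":[0,0,0.35],"twist":[0,0,0],"claw":-1},
])

```text
t: 22.55
ee_pos: [0.5756, 0.222, 0.1679]
tcp_rot: [0.195, -3.134, -0.0]
contact_force: [-4.5, -1.5, -0.7]
opening: 0.0286
```

```bash
python3 - <<'E'
from h import *
st();print(loc(SP,manip.observe()["ee_pos"]))
E
```

```text
t 22.55 p [0.5756 0.222  0.1679] xyaw -172.87 zax [-1.1e-03 -1.0e-04 -1.0e+00] F [-4.54 -1.45 -0.72] M [-0.13  1.2  -0.02] open 0.0286 q [-0.52  0.68  0.18  1.7  -0.16  0.78  1.42]
[-0.0662  0.0019]
```

Call:
send_rows([
  {"translation":[0,0,0.06],"twist":[0,0,0],"claw":-1},
  {"translation":[0,0,0.06],"twist":[0,0,0],"claw":0.2},
  {"translation":[0,0,0.06],"twist":[0,0,0],"claw":0.2},
  {"translation":[0,0,0.06],"twist":[0,0,0],"claw":0.3},
  {"translation":[0,0,0.06],"twist":[0,0,0],"claw":0.3},
  {"translation":[0,0,-2],"twist":[0,0,0],"claw":0.3},
  {"translation":[0,0,-6],"twist":[0,0,0],"claw":0.3},
  {"translation":[0,0,-7],"twist":[0,0,0],"claw":0.3},
  {"translation":[2,0,-7],"twist":[0,0,0],"claw":0.3},
  {"translation":[2,0,-7],"twist":[0,0,0],"claw":0.3},
  {"translation":[2,0,-7],"twist":[0,0,0],"claw":0.3},
])

```text
t: 23.65
ee_pos: [0.5565, 0.2196, 0.2378]
tcp_rot: [-0.196, 3.135, 0.0]
contact_force: [0.4, -0.5, -0.1]
opening: 0.0552
```

```bash
python3 - <<'E'
from h import *
st()
im,K,E=cam("wrist"); np.savez("w9.npz",im=im,K=K,E=E); cv2.imwrite("pics/w9.png",cv2.resize(im,None,fx=1.5,fy=1.5))
im,K,E=cam("side"); crop(im,220,130,320,230,6,"pics/s9.png")
print(rel([.5778,-.0465,.24],-172.4))
E
```

```text
t 23.65 p [0.5565 0.2196 0.2378] xyaw -172.86 zax [ 6.e-04  2.e-04 -1.e+00] F [ 0.42 -0.46 -0.06] M [ 0.02  0.02 -0.02] open 0.0552 q [-0.55  0.57  0.2   1.69 -0.14  0.89  1.4 ]
(array([  1.23, -26.65,  -0.24]), array([-0.01,  0.03, -0.48]))
```

View pics/w9.png

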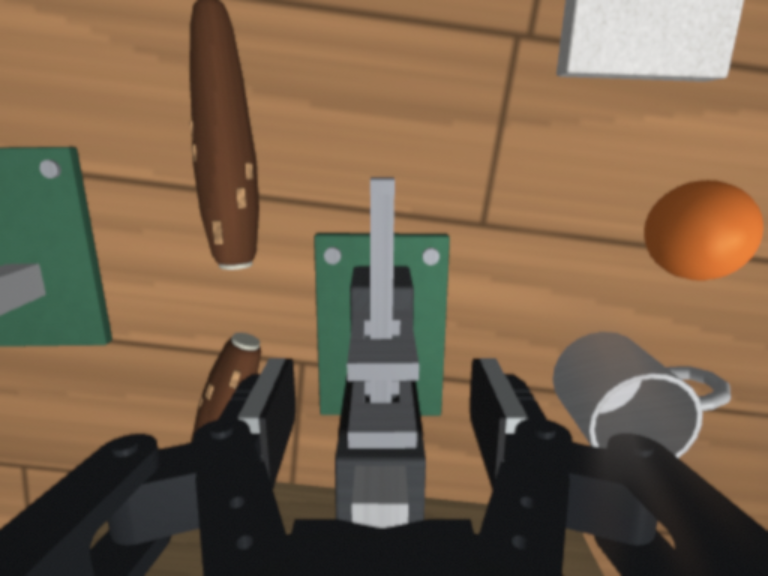

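View pics/s9.png

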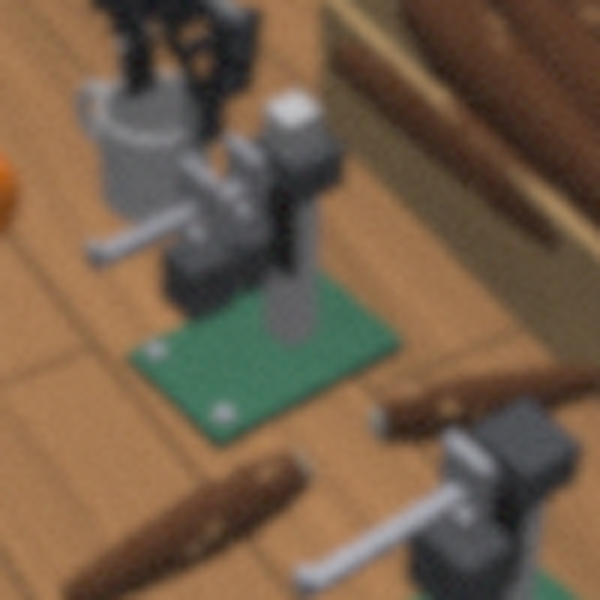

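```bash
python3 - <<'E'
from h import *
d=np.load("w9.npz")
for v in (371,439.5): print(loc(SP,atz(d["K"],d["E"],(382/1.5-.2,v/1.5-.2),.177)))
E
```

```text
[-0.0665  0.0016]
[-0.0334  0.0016]
```

Call:
send_rows([
  {"translation":[0.2,-5,0],"twist":[0,0,0],"claw":0.3},
  {"translation":[0.4,-10,0],"twist":[0,0,0],"claw":0.3},
  {"translation":[0.6,-15,0],"twist":[0,0,0],"claw":0.3},
  {"translation":[0.8,-20,0],"twist":[0,0,-0.4],"claw":0.3},
  {"translation":[1.2,-24,0],"twist":[0,0,-0.5],"claw":0.3},
  {"translation":[1.2,-26.7,0],"twist":[0,0,-0.5],"claw":0.3},
  {"translation":[1.2,-26.7,0],"twist":[0,0,-0.5],"claw":0.3},
  {"translation":[1.2,-26.7,0],"twist":[0,0,-0.5],"claw":0.3},
  {"translation":[1.2,-26.7,0],"twist":[0,0,-0.5],"claw":0.3},
])

```text
t: 24.65
ee_pos: [0.5778, -0.0453, 0.2374]
tcp_rot: [0.212, -3.134, -0.002]
contact_force: [0.9, 0.1, 0.2]
opening: 0.0555
```

```bash
python3 - <<'E'
from h import *
st()
im,K,E=cam("wrist"); np.savez("w10.npz",im=im,K=K,E=E); cv2.imwrite("pics/w10.png",cv2.resize(im,None,fx=1.5,fy=1.5))
E
```

```text
t 24.65 p [ 0.5778 -0.0453  0.2374] xyaw -172.26 zax [-4.0e-04  1.1e-03 -1.0e+00] F [0.89 0.05 0.25] M [0.05 0.02 0.03] open 0.0555 q [-0.09  0.55  0.19  1.74 -0.13  0.87  1.86]
```

View pics/w10.png

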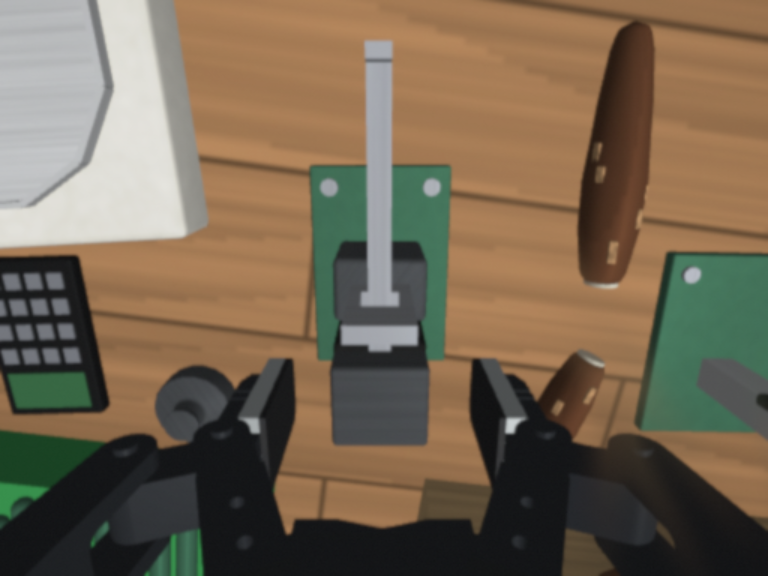

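Call:
send_rows([
  {"translation":[0,-0.1,4],"twist":[0,0,0],"claw":0.3},
  {"translation":[0,-0.1,6.35],"twist":[0,0,0],"claw":0.3},
  {"translation":[0,-0.1,6.35],"twist":[0,0,0],"claw":0.3},
  {"translation":[0,-0.1,6.35],"twist":[0,0,0],"claw":0.2},
  {"translation":[0,-0.1,6.35],"twist":[0,0,0],"claw":-0.1},
  {"translation":[0,-0.1,6.35],"twist":[0,0,0],"claw":-0.4},
  {"translation":[0,-0.1,6.35],"twist":[0,0,0],"claw":-1},
  {"translation":[0,-0.1,6.35],"twist":[0,0,0],"claw":-1},
  {"translation":[0,-0.1,6.35],"twist":[0,0,0],"claw":-1},
])

```text
t: 25.6
ee_pos: [0.5788, -0.0475, 0.1761]
tcp_rot: [-0.209, 3.131, 0.001]
contact_force: [-0.3, 1.4, 6.8]
opening: 0.0285
```

```bash
python3 - <<'E'
from h import *
st()
E
```

```text
t 25.6 p [ 0.5788 -0.0475  0.1761] xyaw -172.36 zax [ 3.3e-03  7.0e-04 -1.0e+00] F [-0.31  1.42  6.77] M [ 0.32  0.19 -0.02] open 0.0285 q [-0.08  0.63  0.17  1.8  -0.15  0.73  1.88]
```

Call:
send_rows([
  {"translation":[0,0,-0.15],"twist":[0,0,0],"claw":-1},
  {"translation":[0,0,-0.3],"twist":[0,0,0],"claw":-1},
  {"translation":[0,0,-0.3],"twist":[0,0,0],"claw":-1},
])

```text
t: 25.9
ee_pos: [0.5772, -0.0481, 0.1771]
tcp_rot: [0.209, -3.134, 0.0]
contact_force: [-0.0, -0.3, -4.2]
opening: 0.0286
```

```bash
python3 - <<'E'
from h import *
st()
E
```

```text
t 25.9 p [ 0.5772 -0.0481  0.1771] xyaw -172.38 zax [-9.e-04 -1.e-04 -1.e+00] F [-0.03 -0.34 -4.17] M [0.01 0.03 0.01] open 0.0286 q [-0.08  0.62  0.17  1.8  -0.15  0.74  1.88]
```

Call:
send_rows([
  {"translation":[0,0,-0.5],"twist":[0,0,0],"claw":-1},
  {"translation":[0,0,-0.97],"twist":[0,0,0],"claw":-1},
  {"translation":[0,0,-0.97],"twist":[0,0,0],"claw":-1},
  {"translation":[0,0,-0.97],"twist":[0,0,0],"claw":-1},
])

```text
t: 26.3
ee_pos: [0.5778, -0.0479, 0.1872]
tcp_rot: [-0.209, 3.134, -0.0]
contact_force: [-0.6, -0.0, -4.6]
opening: 0.0287
```

```bash
python3 - <<'E'
from h import *
st();print(loc(FU,manip.observe()["ee_pos"]))
E
```

```text
t 26.3 p [ 0.5778 -0.0479  0.1872] xyaw -172.37 zax [ 4.e-04  0.e+00 -1.e+00] F [-0.59 -0.   -4.6 ] M [ 0.02  0.04 -0.03] open 0.0287 q [-0.08  0.61  0.18  1.79 -0.15  0.76  1.88]
[-0.0368 -0.0014]
```

Call:
send_rows([
  {"translation":[1,0,0],"twist":[0,0,0],"claw":-1},
  {"translation":[2.2,0,0.02],"twist":[0,0,0],"claw":-1},
  {"translation":[3.4,0.03,0.04],"twist":[0,0,0],"claw":-1},
  {"translation":[4.6,0.03,0.04],"twist":[0,0,0],"claw":-1},
  {"translation":[5.8,0.05,0.04],"twist":[0,0,0],"claw":-1},
  {"translation":[7,0.05,0.04],"twist":[0,0,0],"claw":-1},
  {"translation":[8.2,0.05,0.04],"twist":[0,0,0],"claw":-1},
  {"translation":[9.4,0.05,0.04],"twist":[0,0,0],"claw":-1},
  {"translation":[10.6,0.05,0.04],"twist":[0,0,0],"claw":-1},
  {"translation":[11.8,0.05,0.04],"twist":[0,0,0],"claw":-1},
  {"translation":[13,0.05,0.04],"twist":[0,0,0],"claw":-1},
  {"translation":[14.2,0.05,0.04],"twist":[0,0,0],"claw":-1},
  {"translation":[14.2,0.05,0.04],"twist":[0,0,0],"claw":-1},
])

```text
t: 27.6
ee_pos: [0.4343, -0.0665, 0.1865]
tcp_rot: [0.207, -3.132, -0.001]
contact_force: [-0.1, 0.2, -5.6]
opening: 0.0289
```

```bash
python3 - <<'E'
from h import *
st();print(loc(FU,manip.observe()["ee_pos"]))
im,K,E=cam("wrist"); np.savez("w11.npz",im=im,K=K,E=E); cv2.imwrite("pics/w11.png",cv2.resize(im,None,fx=1.5,fy=1.5))
im,K,E=cam("top"); np.savez("t11.npz",im=im,K=K,E=E)
crop(im,330,150,450,270,5,"pics/t11.png")
E
```

```text
t 27.6 p [ 0.4343 -0.0665  0.1865] xyaw -172.43 zax [-2.8e-03  3.0e-04 -1.0e+00] F [-0.12  0.19 -5.58] M [-0.05  0.05 -0.  ] open 0.0289 q [-0.04  0.45  0.17  2.15 -0.14  0.56  1.94]
[-0.1814 -0.0005]
```

View pics/w11.png

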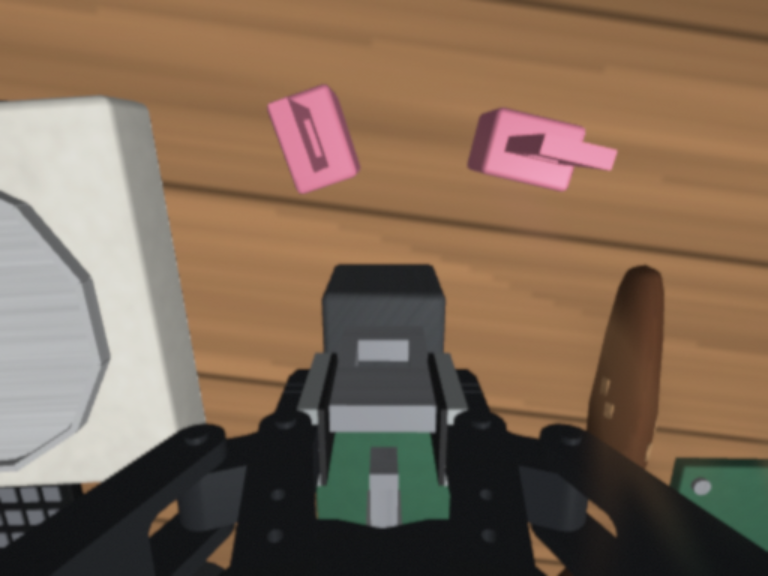

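```bash
python3 - <<'E'
from h import *
d=np.load("t11.npz");im,K,E=d["im"],d["K"],d["E"]
# unproject to plane z=0.067 rectified 1 px=0.5mm
cx,cy=.487,-.301
W=600
g=np.array([[0,0],[W,0],[W,W],[0,W]],float)
wp=lambda p,z:[cx+(W/2-p[1])*.0005,cy+(W/2-p[0])*.0005,z]
src=np.float32([proj(K,E,wp(p,.068))[0] for p in g])
M=cv2.getPerspectiveTransform(src,np.float32(g))
r=cv2.warpPerspective(im,M,(W,W),flags=cv2.INTER_CUBIC)
cv2.imwrite("pics/pan.png",r)
b,gr,rd=[r[...,i].astype(int) for i in range(3)]
m=((abs(rd-b)<25)&(b>=rd-2)&(gr<195)&(gr>110)).astype(np.uint8)
m=cv2.morphologyEx(m,cv2.MORPH_OPEN,np.ones((9,9)))
n,l,s,c=cv2.connectedComponentsWithStats(m);i=1+np.argmax(s[1:,4]);print(s[i])
cs,_=cv2.findContours((l==i).astype(np.uint8),0,2);h=cv2.convexHull(max(cs,key=cv2.contourArea));e=cv2.fitEllipse(h);print(e,wp(e[0],.068))
cv2.ellipse(r,e,(0,0,255),1);cv2.imwrite("pics/pan.png",r)
E
```

```text
[  171   117   314   357 86138]
((304.6063232421875, 295.86114501953125), (354.3406677246094, 360.7137756347656), 46.97053909301758) [0.48906942749023435, -0.3033031616210937, 0.068]
```

View pics/pan.png

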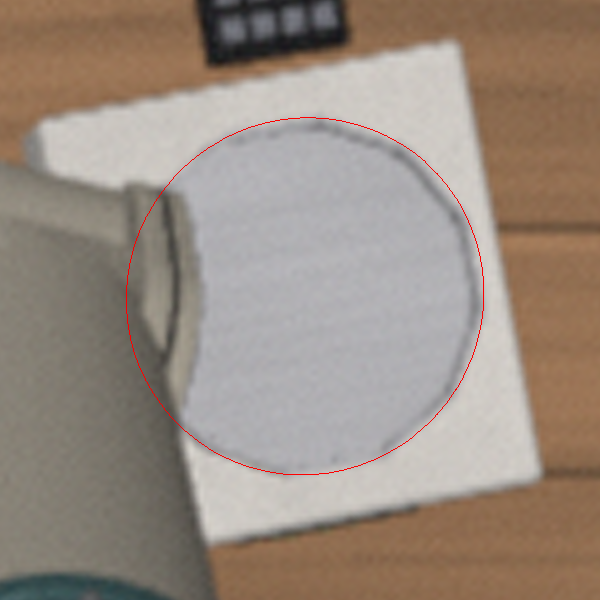

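```bash
cat > pan.py <<'E'
from h import *
d=np.load("t11.npz");K,E=d["K"],d["E"];im=cv2.imread("pics/top0.png")
cx,cy=.487,-.301
W=600
g=np.array([[0,0],[W,0],[W,W],[0,W]],float)
for zz in (.064,.070):
    wp=lambda p,z:[cx+(W/2-p[1])*.0005,cy+(W/2-p[0])*.0005,z]
    M=cv2.getPerspectiveTransform(np.float32([proj(K,E,wp(p,zz))[0] for p in g]),np.float32(g))
    r=cv2.warpPerspective(im,M,(W,W),flags=cv2.INTER_CUBIC)
    b,gr,rd=[r[...,i].astype(int) for i in range(3)]
    m=((abs(rd-b)<25)&(b>=rd-2)&(gr<195)&(gr>110)).astype(np.uint8)
    m=cv2.morphologyEx(m,cv2.MORPH_OPEN,np.ones((9,9)))
    n,l,s,c=cv2.connectedComponentsWithStats(m);i=1+np.argmax(s[1:,4]);print(s[i])
    cs,_=cv2.findContours((l==i).astype(np.uint8),0,2);h=cv2.convexHull(max(cs,key=cv2.contourArea));e=cv2.fitEllipse(h);print(e,wp(e[0],zz))
cv2.ellipse(r,e,(0,0,255),1);cv2.imwrite("pics/pan2.png",r)
E
python3 pan.py
```

```text
[  124   116   364   359 99575]
((305.2460021972656, 294.9136657714844), (357.7314453125, 363.7789611816406), 79.1509017944336) [0.4895431671142578, -0.3036230010986328, 0.064]
[  121   118   362   357 98588]
((301.5348205566406, 296.38336181640625), (355.69903564453125, 361.58538818359375), 77.54523468017578) [0.48880831909179684, -0.3017674102783203, 0.07]
```

View pics/pan2.png

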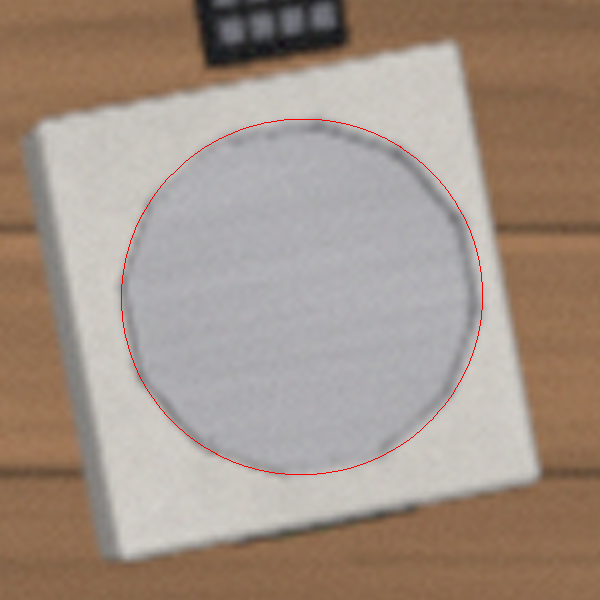

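```bash
python3 - <<'E'
from h import *
st();print(rel([.489,-.302,.200]))
E
```

```text
t 27.7 p [ 0.4372 -0.0664  0.1868] xyaw -172.38 zax [ 1.2e-03 -1.0e-04 -1.0e+00] F [ 0.54 -0.35 -3.83] M [ 0.01 -0.05  0.02] open 0.0286 q [-0.04  0.45  0.17  2.15 -0.14  0.56  1.94]
(array([ -2.01, -24.04,  -1.31]), array([0., 0., 0.]))
```

Call:
send_rows([
  {"translation":[0,-2,-0.8],"twist":[0,0,0],"claw":-1},
  {"translation":[0,-6,-1.3],"twist":[0,0,0],"claw":-1},
  {"translation":[0,-10,-1.3],"twist":[0,0,0],"claw":-1},
  {"translation":[-0.5,-14,-1.3],"twist":[0,0,0],"claw":-1},
  {"translation":[-1,-18,-1.3],"twist":[0,0,0],"claw":-1},
  {"translation":[-1.5,-21,-1.3],"twist":[0,0,0],"claw":-1},
  {"translation":[-2,-23,-1.3],"twist":[0,0,0],"claw":-1},
  {"translation":[-2,-24,-1.3],"twist":[0,0,0],"claw":-1},
  {"translation":[-2,-24,-1.3],"twist":[0,0,0],"claw":-1},
  {"translation":[-2,-24,-1.3],"twist":[0,0,0],"claw":-1},
  {"translation":[-2,-24,-1.3],"twist":[0,0,0],"claw":-1},
])

```text
t: 28.8
ee_pos: [0.4884, -0.2996, 0.1994]
tcp_rot: [0.212, -3.134, -0.003]
contact_force: [1.2, 0.0, -3.6]
opening: 0.0283
```

```bash
python3 - <<'E'
from h import *
st()
im,K,E=cam("wrist"); np.savez("w12.npz",im=im,K=K,E=E)
P=[[.489+.085*np.cos(a),-.302+.085*np.sin(a),.067] for a in np.linspace(0,2*np.pi,60)]
q=proj(K,E,P)
im=cv2.resize(im,None,fx=1.5,fy=1.5)
for u,v in q*1.5: cv2.circle(im,(int(u),int(v)),1,(0,0,255),-1)
cv2.imwrite("pics/w12.png",im);print(rel([.489,-.302,.168]))
E
```

```text
t 28.8 p [ 0.4884 -0.2996  0.1994] xyaw -172.27 zax [-7.0e-04  1.6e-03 -1.0e+00] F [ 1.18  0.   -3.63] M [-0.01  0.01 -0.01] open 0.0283 q [ 0.4   0.59  0.16  1.79 -0.13  0.78  2.33]
(array([-0.02, -0.23,  3.16]), array([0., 0., 0.]))
```

View pics/w12.png

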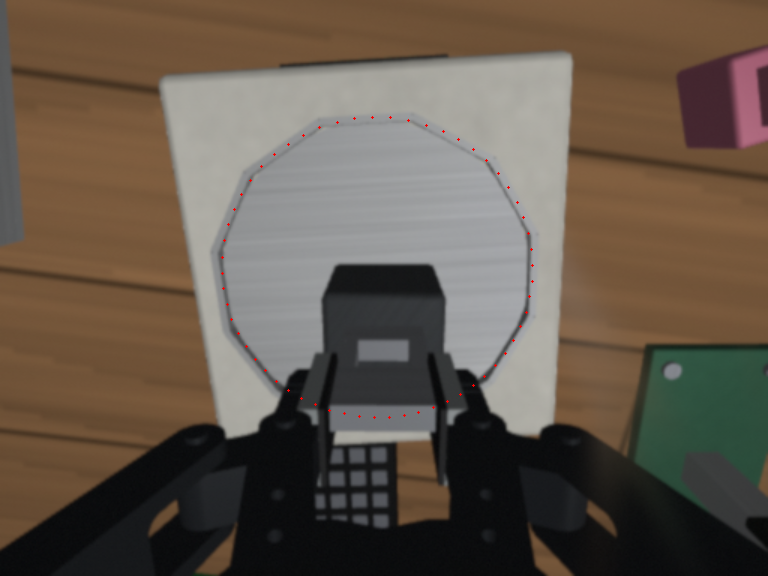

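Call:
send_rows([
  {"translation":[0,-0.15,1.0],"twist":[0,0,0],"claw":-1},
  {"translation":[0,-0.15,2.0],"twist":[0,0,0],"claw":-1},
  {"translation":[0,-0.15,2.6],"twist":[0,0,0],"claw":-1},
  {"translation":[0,-0.15,3.0],"twist":[0,0,0],"claw":-1},
  {"translation":[0,-0.15,3.0],"twist":[0,0,0],"claw":-1},
  {"translation":[0,-0.15,3.0],"twist":[0,0,0],"claw":-1},
])

```text
t: 29.45
ee_pos: [0.4888, -0.3031, 0.1695]
tcp_rot: [0.209, -3.135, 0.0]
contact_force: [-0.3, 0.3, -4.7]
opening: 0.0287
```

```bash
python3 - <<'E'
from h import *
st()
E
```

```text
t 29.45 p [ 0.4888 -0.3031  0.1695] xyaw -172.38 zax [-0. -0. -1.] F [-0.25  0.29 -4.7 ] M [ 0.02  0.04 -0.01] open 0.0287 q [ 0.41  0.63  0.15  1.81 -0.14  0.71  2.34]
```

Call:
send_rows([
  {"translation":[0,0,0.08],"twist":[0,0,0],"claw":-1},
  {"translation":[0,0,0.16],"twist":[0,0,0],"claw":-1},
  {"translation":[0,0,0.24],"twist":[0,0,0],"claw":-1},
  {"translation":[0,0,0.3],"twist":[0,0,0],"claw":-1},
  {"translation":[0,0,0.3],"twist":[0,0,0],"claw":-1},
])

```text
t: 29.95
ee_pos: [0.4886, -0.303, 0.1665]
tcp_rot: [0.209, -3.134, -0.0]
contact_force: [0.3, -0.9, -3.7]
opening: 0.0285
```

```bash
python3 - <<'E'
from h import *
st()
E
```

```text
t 29.95 p [ 0.4886 -0.303   0.1665] xyaw -172.38 zax [-2.e-04  1.e-04 -1.e+00] F [ 0.28 -0.85 -3.66] M [-0.02 -0.01 -0.01] open 0.0285 q [ 0.41  0.63  0.15  1.82 -0.14  0.7   2.34]
```

Call:
send_rows([
  {"translation":[0,0.05,0.05],"twist":[0,0,0],"claw":-1},
  {"translation":[0,0.05,0.1],"twist":[0,0,0],"claw":-1},
  {"translation":[0,0.05,0.15],"twist":[0,0,0],"claw":-1},
  {"translation":[0,0.05,0.15],"twist":[0,0,0],"claw":-1},
])

```text
t: 30.35
ee_pos: [0.4886, -0.3024, 0.165]
tcp_rot: [0.209, -3.134, -0.0]
contact_force: [0.4, -0.2, -4.4]
opening: 0.0285
```

```bash
python3 - <<'E'
from h import *
st()
E
```

```text
t 30.35 p [ 0.4886 -0.3024  0.165 ] xyaw -172.37 zax [-2.e-04  1.e-04 -1.e+00] F [ 0.42 -0.16 -4.35] M [0.   0.02 0.02] open 0.0285 q [ 0.41  0.63  0.15  1.82 -0.14  0.7   2.34]
```

Call:
send_rows([
  {"translation":[0,0,0.05],"twist":[0,0,0],"claw":-1},
  {"translation":[0,0,0.1],"twist":[0,0,0],"claw":-1},
  {"translation":[0,0,0.1],"twist":[0,0,0],"claw":-1},
])

```text
t: 30.65
ee_pos: [0.4887, -0.3025, 0.1642]
tcp_rot: [-0.209, 3.135, 0.0]
contact_force: [-1.0, 0.3, -1.8]
opening: 0.0288
```

```bash
python3 - <<'E'
from h import *
st()
E
```

```text
t 30.65 p [ 0.4887 -0.3025  0.1642] xyaw -172.38 zax [ 1.e-04  0.e+00 -1.e+00] F [-0.96  0.33 -1.82] M [0.07 0.07 0.02] open 0.0288 q [ 0.41  0.63  0.15  1.82 -0.14  0.7   2.34]
```

Contact with the pan. I'll keep lowering until it carries the weight.

Call:
send_rows([
  {"translation":[0,0,0.05],"twist":[0,0,0],"claw":-1},
  {"translation":[0,0,0.08],"twist":[0,0,0],"claw":-1},
  {"translation":[0,0,0.08],"twist":[0,0,0],"claw":-1},
])

```text
t: 30.95
ee_pos: [0.4887, -0.3025, 0.1635]
tcp_rot: [-0.209, 3.134, -0.0]
contact_force: [-0.1, 1.1, -0.1]
opening: 0.0287
```

```bash
python3 - <<'E'
from h import *
st()
E
```

```text
t 30.95 p [ 0.4887 -0.3025  0.1635] xyaw -172.37 zax [ 2.e-04 -1.e-04 -1.e+00] F [-0.1   1.12 -0.12] M [ 0.14  0.19 -0.02] open 0.0287 q [ 0.41  0.64  0.15  1.82 -0.14  0.7   2.34]
```

Fully supported, so I'll open gently and retreat upwards.

Call:
send_rows([
  {"translation":[0,0,0],"twist":[0,0,0],"claw":-0.1},
  {"translation":[0,0,0],"twist":[0,0,0],"claw":0.2},
  {"translation":[0,0,0],"twist":[0,0,0],"claw":0.3},
  {"translation":[0,0,0],"twist":[0,0,0],"claw":0.3},
  {"translation":[0,0,-2],"twist":[0,0,0],"claw":0.3},
  {"translation":[0,0,-5],"twist":[0,0,0],"claw":0.3},
  {"translation":[0,0,-8],"twist":[0,0,0],"claw":0.3},
  {"translation":[3,0,-11],"twist":[0,0,0],"claw":0.3},
  {"translation":[6,5,-14],"twist":[0,0,0],"claw":0.3},
  {"translation":[6,9,-15],"twist":[0,0,0],"claw":0.3},
  {"translation":[6,9,-15],"twist":[0,0,0],"claw":0.3},
  {"translation":[6,9,-15],"twist":[0,0,0],"claw":0.3},
])

```text
t: 32.15
ee_pos: [0.4176, -0.2202, 0.3142]
tcp_rot: [-0.213, 3.132, -0.001]
contact_force: [0.5, -0.5, -0.4]
opening: 0.0557
```

```bash
python3 - <<'E'
from h import *
st()
im,K,E=cam("wrist"); np.savez("w13.npz",im=im,K=K,E=E); cv2.imwrite("pics/w13.png",cv2.resize(im,None,fx=1.5,fy=1.5))
im,K,E=cam("side"); crop(im,200,130,400,280,4,"pics/s13.png")
im,K,E=cam("side"); crop(im,250,250,390,370,5,"pics/s13b.png")
E
```

```text
t 32.15 p [ 0.4176 -0.2202  0.3142] xyaw -172.22 zax [ 2.2e-03 -4.0e-04 -1.0e+00] F [ 0.45 -0.51 -0.43] M [-0.04 -0.   -0.04] open 0.0557 q [ 0.28  0.3   0.19  1.91 -0.07  0.93  2.21]
```

View pics/w13.png

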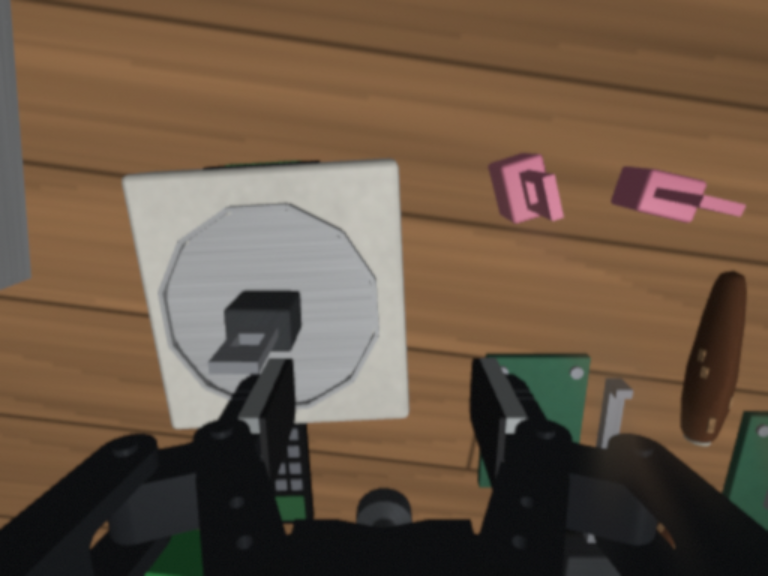

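View pics/s13.png

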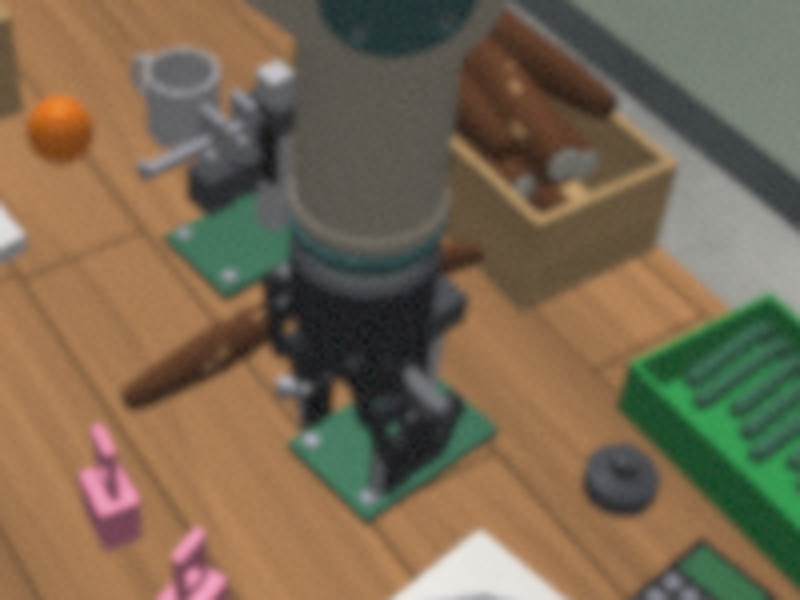

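View pics/s13b.png

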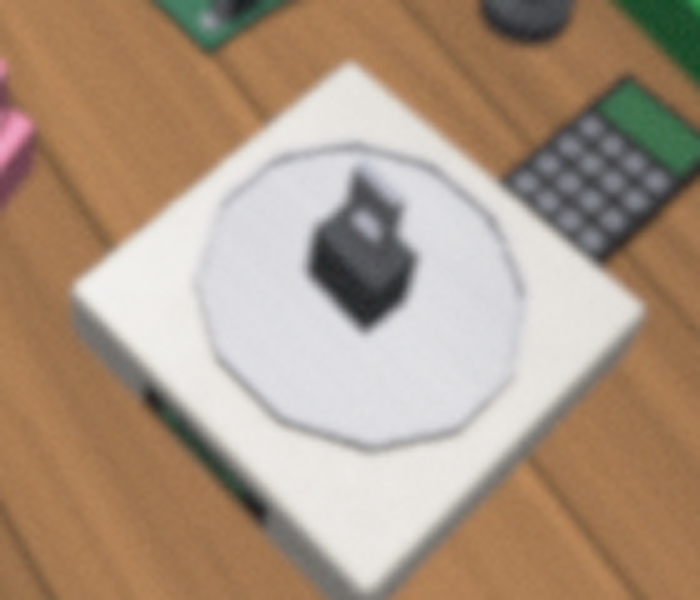

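```bash
python3 - <<'E'
from h import *
im,K,E=cam("side")
c=(.489,-.302)
k=5;cr=cv2.resize(im[250:370,250:390],None,fx=k,fy=k,interpolation=cv2.INTER_CUBIC)
def dr(P,col):
    for u,v in proj(K,E,P): cv2.circle(cr,(int((u-250+.5)*k),int((v-250+.5)*k)),2,col,-1)
dr([[c[0]+.085*np.cos(a),c[1]+.085*np.sin(a),.067] for a in np.linspace(0,6.28,80)],(0,0,255))
y=np.radians(7.6)
B=[on((c[0],c[1],y),sx*.017,z,sy*.024) for sx in(-1,1) for sy in (-1,1) for z in (.0625,.1125)]
dr(B,(0,255,0))
cv2.imwrite("pics/chk.png",cr)
E
```

```text
(no output)
```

View pics/chk.png

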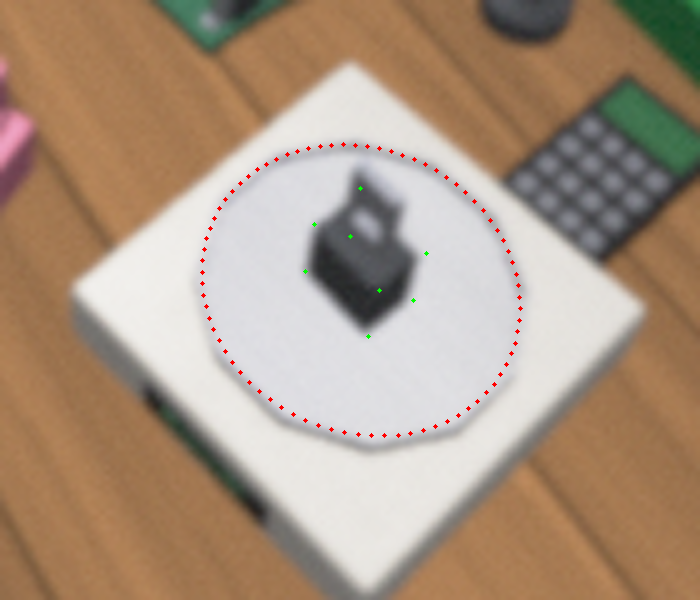

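```bash
python3 - <<'E'
from h import *
d=np.load("w13.npz");im,K,E=d["im"],d["K"],d["E"]
c=(.489,-.302);k=5;u0,v0=95,120
cr=cv2.resize(im[v0:v0+160,u0:u0+175],None,fx=4.4,fy=3.7*0+4.4*.85/.85*1,interpolation=cv2.INTER_CUBIC) if 0 else cv2.resize(im[v0:v0+135,u0:u0+160],None,fx=k,fy=k,interpolation=cv2.INTER_CUBIC)
def dr(P,col):
    for u,v in proj(K,E,P): cv2.circle(cr,(int((u-u0+.5)*k),int((v-v0+.5)*k)),2,col,-1)
dr([[c[0]+.088*np.cos(a),c[1]+.088*np.sin(a),.070] for a in np.linspace(0,6.28,80)],(0,0,255))
y=np.radians(7.6)
dr([on((c[0],c[1],y),sx*.017,z,sy*.024) for sx in(-1,1) for sy in (-1,1) for z in (.0625,.1125)],(0,255,0))
cv2.imwrite("pics/chk2.png",cr)
E
```

```text
(no output)
```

View pics/chk2.png

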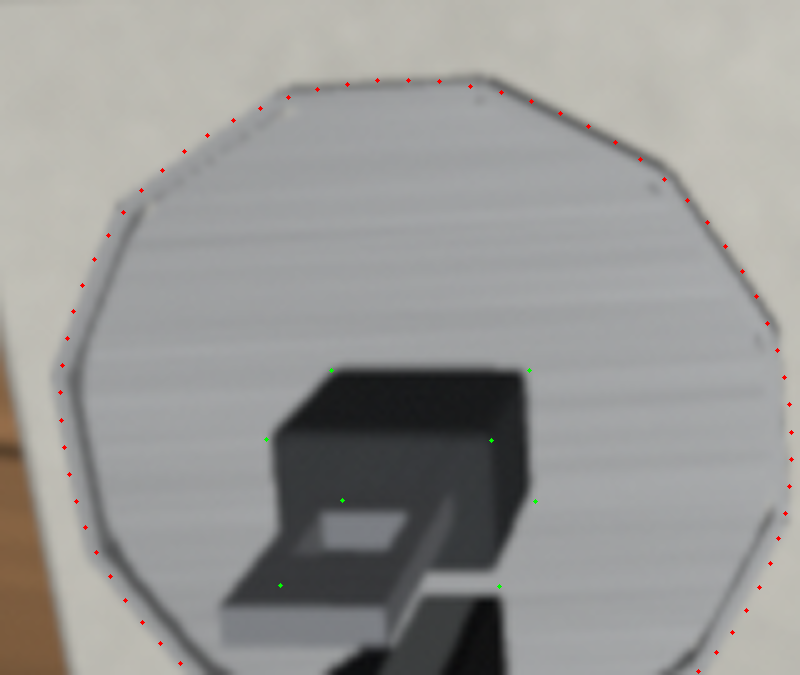

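```bash
python3 - <<'E'
from h import *
st();print(manip.sign_off())
E
```

```text
t 32.35 p [ 0.4174 -0.2224  0.3127] xyaw -172.46 zax [-8.e-04 -4.e-04 -1.e+00] F [-0.32 -0.16 -0.4 ] M [-0.01  0.01 -0.  ] open 0.0557 q [ 0.29  0.3   0.19  1.91 -0.07  0.93  2.21]
the job is handed in; nothing more can be done
None
```

I moved the drum weight and then the square weight to the spare hook. Each went on over the lip with clearance, and I felt for the bar by lowering onto it (its top came out at about 155 mm). I slid each one back until it pushed lightly, then took the big weight off and stood it on the pan. I handed the job in at 32.4 s.

**Spare hook:**
- The drum sits against the plate and the square sits against the drum. The last close picture put their straps about 33 mm apart, against 34 mm if the bodies just touch.
- The drum's centre measured 33 mm in front of the post, where the given sizes predict 37 mm. I put that mostly down to camera calibration and the springy plate.

**Forces:** The readings I took after each move stayed under 8 N. The highest was while closing the gripper on the hanging weights.

**Big weight:** It stands upright on the pan and was let go only once the pan carried its full load. The wrist camera shows it within about 2 mm of the middle. The side camera suggests it could be up to about 4 mm off.

**Everything else:** At the end the arm was clear of everything. I saw no bystander moved, but made no separate measurement of that.

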